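# Load the hand-indexed socket test carousel from the parts drawer

## Task

Pull the parts drawer right out to its stop, then load every double socket in it face up into the test carousel: put one flat in the empty nest at the open front, wind the handwheel two full turns clockwise (seen from above) to carry it one station to the left under the clear guard, and repeat, the last socket included, so that an empty nest ends at the front. Then push the drawer fully shut. Leave the other things on the bench where they are.

Things in the scene. Friction and masses are not known exactly. Their poses are not given: they have to be found in the camera images.
- socket0: One of up to three identical light-grey double socket outlets, a block 90 long (its x) x 44 wide (its y) x 44 mm high with two round white socket faces on top (1.5 mm more); about 0.15 kg. Origin at the centre of its underside, z up out of the faces. Starts face up in the drawer, its length along the drawer's travel, one in a lane; two or three are present.
- socket1: One of up to three identical light-grey double socket outlets, a block 90 long (its x) x 44 wide (its y) x 44 mm high with two round white socket faces on top (1.5 mm more); about 0.15 kg. Origin at the centre of its underside, z up out of the faces. Starts face up in the drawer, its length along the drawer's travel, one in a lane; two or three are present.
- socket2: One of up to three identical light-grey double socket outlets, a block 90 long (its x) x 44 wide (its y) x 44 mm high with two round white socket faces on top (1.5 mm more); about 0.15 kg. Origin at the centre of its underside, z up out of the faces. Starts face up in the drawer, its length along the drawer's travel, one in a lane; two or three are present.
- drawer (a joint): Travel in m of the one drawer of a fixed grey cabinet (250 deep x 268 wide x 95 mm high): 0 shut, 0.174 fully out at the stop; may start up to 0.03 ajar. About 1 N friction; stays where it is left. Floor 22 mm above the bench, parted into three lanes 54 wide, 80 mm apart, by ribs and sides only 11 mm high; the front's top is 83 mm above the bench, the back wall 56 mm.
- drawer_handle (a point): Middle of the drawer's bar handle, a round steel bar 11 mm thick and 120 mm long, level and parallel to the drawer front, 35 mm out from it (29 mm clear gap behind) and 57 mm above the bench. Moves with the drawer. Axes of the cabinet: the drawer opens along -x, towards the robot.
- carousel: Fixed frame of the carousel. Origin on the bench under the disc's axis; -x is its open front, +y its left. Disc 304 mm across, top 58 mm above the bench, four nests 90 degrees apart, centred 100 mm from the axis. A clear guard plate on four posts (underside 118, top 124 mm above the bench, 330 mm wide) covers all from 32 mm in front of the axis backwards; only the front nest is open above.
- disc (a joint): Turn of the disc in rad, clockwise from above positive; geared so that it turns 1/8 of the handwheel's turn. Starts at 0, on a station.
- handwheel (a joint): Total turn of the handwheel in rad, counted through all turns, clockwise from above positive. Starts at 0. Two full turns (12.57) move the disc 90 degrees clockwise: the front nest goes to the left station, then back, then right. May be turned endlessly; stays where it is left (friction about 0.1 Nm).
- wheel_axis (a point): Point on the handwheel's upright axis, 110 mm above the bench. The wheel lies flat, 130 mm across, its rim's top 68 mm above the bench.
- crank_grip (a point): Point on the axis of the upright black crank handle on the handwheel, 110 mm above the bench. The handle is a round grip 22 mm thick that spins freely on its pin, reaches from 68 to 122 mm above the bench, and stands 50 mm from the wheel's axis; moves with the wheel. At 0 (and after every full turn) it is at the wheel's front (carousel -x).
- nest (a point): Centre of the floor of the nest that is at the front at the start; moves with the disc (disc joint 0: its axes are the carousel's). All four nests are alike: inside 54 mm radially x 100 mm crosswise, with a 9 mm high, 5 mm thick lip round a flat floor 58 mm above the bench.
- station_front (a point): Fixed point at nest-floor height where a nest's centre stands when the disc is on a station: the open loading position at the carousel's -x side. Its axes are the carousel's; a socket fits there with its length along y.
- station_left (a point): Fixed point at nest-floor height where a nest's centre stands when the disc is on a station: one index on from the front, under the guard at +y. Its axes are the carousel's; a socket fits there with its length along x.
- station_back (a point): Fixed point at nest-floor height where a nest's centre stands when the disc is on a station: two on, under the guard at +x. Its axes are the carousel's; a socket fits there with its length along y.
- station_right (a point): Fixed point at nest-floor height where a nest's centre stands when the disc is on a station: three on, under the guard at -y. Its axes are the carousel's; a socket fits there with its length along x.
- tape: Bystander: roll of black tape lying flat, 90 mm across, 20 mm high; origin under its centre.
- screwdriver: Bystander: blue-handled screwdriver lying on the bench, length along its x.
- outlet0: Bystander: square white single wall outlet, 78 x 78 x 30 mm; origin under its centre.
- mug: Bystander: white mug, 80 mm across, 80 mm high; origin under its centre.

How it is judged (in metres and radians):
On the way, in this order (a step that is already met when the one before it is completed fails the run):
1. the drawer is pulled out to its stop (value of joint drawer above 0.165 m), for 0.2 s.
2. a first socket lies flat in the nest at the front, the disc on a station (((horizontal distance between socket0 and station_front below 0.018 m and z of socket0 in the frame of station_front between -0.006 and 0.006 m and angle between socket0's own z axis and vertical below 0.1 rad) or (horizontal distance between socket1 and station_front below 0.018 m and z of socket1 in the frame of station_front between -0.006 and 0.006 m and angle between socket1's own z axis and vertical below 0.1 rad) or (horizontal distance between socket2 and station_front below 0.018 m and z of socket2 in the frame of station_front between -0.006 and 0.006 m and angle between socket2's own z axis and vertical below 0.1 rad)) and (angle between the x axis of nest and the x axis of station_front, either way round below 0.09 rad or angle between the x axis of nest and the y axis of station_front, either way round below 0.09 rad)), for 0.2 s.
3. that socket has been indexed to the left station and a second one lies flat in the nest now at the front (all of step 2 and ((horizontal distance between socket0 and station_left below 0.018 m and z of socket0 in the frame of station_left between -0.006 and 0.006 m and angle between socket0's own z axis and vertical below 0.1 rad) or (horizontal distance between socket1 and station_left below 0.018 m and z of socket1 in the frame of station_left between -0.006 and 0.006 m and angle between socket1's own z axis and vertical below 0.1 rad) or (horizontal distance between socket2 and station_left below 0.018 m and z of socket2 in the frame of station_left between -0.006 and 0.006 m and angle between socket2's own z axis and vertical below 0.1 rad))), for 0.2 s.
At the end, for the whole second after the job is handed in: Every socket lies still, face up and flat (6 mm) in a nest, within 18 mm of its station: the last at the left, the one before at the back, any third at the right, none in front; disc on a station within 0.09 rad (0.7 rad of the handwheel); drawer shut within 10 mm (((horizontal distance between socket0 and station_left below 0.018 m and z of socket0 in the frame of station_left between -0.006 and 0.006 m and angle between socket0's own z axis and vertical below 0.1 rad) or (horizontal distance between socket1 and station_left below 0.018 m and z of socket1 in the frame of station_left between -0.006 and 0.006 m and angle between socket1's own z axis and vertical below 0.1 rad) or (horizontal distance between socket2 and station_left below 0.018 m and z of socket2 in the frame of station_left between -0.006 and 0.006 m and angle between socket2's own z axis and vertical below 0.1 rad)) and ((horizontal distance between socket0 and station_back below 0.018 m and z of socket0 in the frame of station_back between -0.006 and 0.006 m and angle between socket0's own z axis and vertical below 0.1 rad) or (horizontal distance between socket1 and station_back below 0.018 m and z of socket1 in the frame of station_back between -0.006 and 0.006 m and angle between socket1's own z axis and vertical below 0.1 rad) or (horizontal distance between socket2 and station_back below 0.018 m and z of socket2 in the frame of station_back between -0.006 and 0.006 m and angle between socket2's own z axis and vertical below 0.1 rad)) and (angle between the x axis of nest and the x axis of station_front, either way round below 0.09 rad or angle between the x axis of nest and the y axis of station_front, either way round below 0.09 rad) and ((horizontal distance between socket0 and station_left below 0.018 m and z of socket0 in the frame of station_left between -0.006 and 0.006 m and angle between socket0's own z axis and vertical below 0.1 rad) or (horizontal distance between socket0 and station_back below 0.018 m and z of socket0 in the frame of station_back between -0.006 and 0.006 m and angle between socket0's own z axis and vertical below 0.1 rad) or (horizontal distance between socket0 and station_right below 0.018 m and z of socket0 in the frame of station_right between -0.006 and 0.006 m and angle between socket0's own z axis and vertical below 0.1 rad)) and ((horizontal distance between socket1 and station_left below 0.018 m and z of socket1 in the frame of station_left between -0.006 and 0.006 m and angle between socket1's own z axis and vertical below 0.1 rad) or (horizontal distance between socket1 and station_back below 0.018 m and z of socket1 in the frame of station_back between -0.006 and 0.006 m and angle between socket1's own z axis and vertical below 0.1 rad) or (horizontal distance between socket1 and station_right below 0.018 m and z of socket1 in the frame of station_right between -0.006 and 0.006 m and angle between socket1's own z axis and vertical below 0.1 rad)) and ((horizontal distance between socket2 and station_left below 0.018 m and z of socket2 in the frame of station_left between -0.006 and 0.006 m and angle between socket2's own z axis and vertical below 0.1 rad) or (horizontal distance between socket2 and station_back below 0.018 m and z of socket2 in the frame of station_back between -0.006 and 0.006 m and angle between socket2's own z axis and vertical below 0.1 rad) or (horizontal distance between socket2 and station_right below 0.018 m and z of socket2 in the frame of station_right between -0.006 and 0.006 m and angle between socket2's own z axis and vertical below 0.1 rad)) and value of joint drawer below 0.01 m and linear speed of each of socket0, socket1, socket2 below 0.02 m/s); the robot touches nothing.
It fails at once if a bystander on the bench is shifted by more than 40 mm (distance of any of tape, screwdriver, outlet0, mug from where it was at the start of the episode above 0.04 m).
Of socket0, socket1, socket2 only 2 to 3 are there at a start; the rules pass over those that are not, and their reading is None.
At some moment in a run one of socket0, socket1, socket2 may be knocked a few centimetres aside while the robot is not near it.
Once in a run the grip may slacken for a moment while it holds something.
It also fails if it takes over 210 s, if anything falls off the work surface, if the arm or the gripper's body presses on something with over 40 N, if the wrist force passes 120 N, or if a joint passes its speed limit or range.

## Robot

A 6-joint arm with a two-finger parallel gripper is mounted at the origin on the work surface. World frame = base frame: x ahead of the robot, y to its left, z up, the work surface at z = 0. Lengths are in m, angles in degrees, forces in N, time in s.
With the tool pointing down it reaches from about 0.35 to 0.875 m from the base axis. Payload 4.2 kg.
Tool frame: the origin (TCP) lies at the very end of the fingers, on their centre line; the grasp point (between the pads) lies 19 mm behind it; z points along the fingers, x is the direction in which the jaws open and shut, and the axes are right-handed (so a half turn about z gives the same grasp; the last joint's range is limited). The gripper opens to 87 mm and grips with 3 to 60 N. Pads are 19 mm wide; open, the fingers measure 117 mm over their backs; the gripper's body (75 mm by 190 mm) begins 51 mm behind the grasp point.
Start: joints at [-57.548, 22.042, 0.453, 0, -68.411, -14.817], TCP at [0.189, -0.596, 0.223] pointing down, gripper open.
Joint ranges: [-179.83, 179.83], [-69.29, 118.12], [-61.27, 80.66], [-181.25, 117.63], [-171.15, -9.14], [-177.46, 177.46]. Speed limits (degrees/s): [159.86, 159.86, 180, 180, 180, 180].

## Interface

Orientations are given as a 3x3 rotation matrix whose columns are the frame's x, y, z axes.
In Python, from station import r gives the robot as it stands.
- The arm moves only by the shell command python3 -m jog 'ROWS' [OPENING]. ROWS is JSON, a list of rows, each a list of 2 entries, a list of its own where there are three numbers: the shift along the tool's x, y, z in m, then the turn, a rotation vector about the tool's x, y, z in units of 5 degrees (1.0 is 5 degrees). A call has exactly 10 rows; each row is the pose to reach, as a shift and turn from the pose commanded when the call began, along the tool's axes at that moment; what a row does not reach only later rows make up. A row lasts 1/12 s, in which the tool goes at most 41.7 mm and 7.16 degrees, less where a joint would pass 70% of its speed; a pose out of reach is approached as far as the arm can. A call with a gripper value outside its range is refused whole. OPENING is the finger opening in m, from 0 to 0.087, set as the call begins (- or left out, the last holds). The fingers move at their own pace and stop on an object; the grip force is fixed at half the most. Time passes only in rows, so rows that repeat a pose let the fingers close, or fill a call up. It gives the time, the measured TCP pose, the force and the opening at its end, in the units of the state.
- r.sense(): the state, without advancing time (a new reading comes with each control period).
- r.capture(name): name is "scene" or "top" or "wrist"; returns (picture, depth): 384x512x3 uint8, blue, green, red; 384x512 float32, m along the optical axis (not along the pixel's ray), 0 where there is no reading.
- r.calibration(name): a dict with "fx", "fy", "cx", "cy" (pixels), "R" (3x3) and "t" (3): a world point X has camera coordinates R X + t; the wrist camera has in their place "tool_from_camera" (4x4, takes a point from camera to tool coordinates, whose origin is the TCP and whose axes are the tool frame's). Camera axes: x right, y down, z forward; pixel columns grow to the right and rows downward; lengths in m; the calibration is good to about 2 mm. A picture is of the moment at which its call begins: read the wrist's pose just before it. calibration takes no time and is no camera call.
- r.finish_job(): hands the job in, once; it reports no verdict.
Trained networks look in the newest picture that a camera, given by its name, has taken for a name from the list of things; names that differ only in an ending like _2 or _b are one class to them, and where a whole thing is asked for, a point or a joint stands for the part that bears it (a point fixed in the world has none). Each returns a list of dicts, best first, with "confidence" (0 to 1); they miss things now and then, are a little off and sometimes report something else, mostly with a low value. They report only what shows in the picture. A call takes as long as a camera call.
- r.cut_out(query, camera): "region" (384x512 bool, what is visible of it) and "uv" ([column, row] in pixels, amid what is visible of it).
The state is a dict: "time_s": time; "joints": joint angles; "joint_velocities": joint speeds; "effort": joint torques, N m; "tcp_pos": TCP position; "ee_rot": TCP orientation; "wrist_force": force on the tool from outside, world axes, zero at the start; "moment": the same for the moment, N m; "gripper_width": opening from 0.0 (shut) to 1.0 (fully open).
Only numpy, scipy, OpenCV 4.12 (cv2) and the standard library are available. Lean on these libraries where they do the work, as an engineer would, in place of code of your own. Each camera call takes 0.05 s, during which the arm holds its last target.

## Working session

There is one attempt and no reset: what is moved stays moved. The work goes in short steps, Python scripts to look and compute and a shell command to move; the robot and the scene stay as the last step left them, time stands still between calls to the robot, and variables do not carry over. Pictures are saved under pics/ and viewed, and the job is handed in when it is done.

```bash
ls -la; mkdir -p pics
cat > h.py <<'E'
import numpy as np, cv2
from station import r
def cap(n,f=None):
    s=r.sense(); p,d=r.capture(n)
    if f: cv2.imwrite('pics/'+f,p)
    return s,p,d
def cam(n,s=None):
    c=r.calibration(n)
    if n=='wrist':
        T=np.array(c['tool_from_camera']); R=np.array(s['ee_rot']); 
        Rw=R@T[:3,:3]; tw=R@T[:3,3]+np.array(s['tcp_pos'])
    else:
        Rw=np.array(c['R']).T; tw=-Rw@np.array(c['t'])
    return c,Rw,tw
def pts(n,d,s=None):
    c,Rw,tw=cam(n,s)
    v,u=np.mgrid[:d.shape[0],:d.shape[1]]
    P=np.stack([(u-c['cx'])/c['fx']*d,(v-c['cy'])/c['fy']*d,d],-1)
    return P@Rw.T+tw
def atz(n,u,v,z,s=None):
    c,Rw,tw=cam(n,s)
    ray=Rw@np.array([(u-c['cx'])/c['fx'],(v-c['cy'])/c['fy'],1])
    return tw+ray*(z-tw[2])/ray[2]
E
python3 - <<'E'
from h import *
for n in ['scene','top','wrist']:
    s,p,d=cap(n,n+'0.png'); print(n,cam(n,s)[2],d[d>0].min(),d.max())
print(s)
E
```

```text
total 12
drwxr-xr-x  3 agent agent 4096 Dec  7 15:54 .
drwxr-xr-x 23 root  root  4096 Dec  7 15:54 ..
drwxr-xr-x  2 agent agent 4096 Dec  7 15:54 pics
scene [ 1.25142477 -0.04023311  1.17758788] 0.9851547 3.1431267
top [ 0.24117616 -0.05490554  1.60037793] 0.81751966 2.6314425
wrist [ 0.11517643 -0.61836842  0.38351692] 0.050843112 1.2292435
{'time_s': 0.1, 'joints': array([-5.75476043e+01,  2.20867164e+01,  3.87284946e-01, -2.49229373e-02,
       -6.84082847e+01, -1.48156222e+01]), 'joint_velocities': array([ 0.01511349, -0.11045559,  0.14013143,  0.067236  ,  0.05518271,
       -0.0658005 ]), 'effort': array([ 1.71276115e-04, -3.91688991e+01,  1.87935036e+01,  4.23179984e+00,
        1.34818154e-02, -6.45164937e-05]), 'tcp_pos': array([ 0.18921234, -0.59511982,  0.22156397]), 'ee_rot': array([[-3.02828048e-01,  9.53044977e-01, -6.67486385e-04],
       [ 9.53043275e-01,  3.02828770e-01,  1.80342260e-03],
       [ 1.92087693e-03, -9.00164637e-05, -9.99998151e-01]]), 'wrist_force': array([ 0.84940721, -1.29322953,  0.19464376]), 'moment': array([-0.0036927 ,  0.01860705, -0.00107909]), 'gripper_width': 1.0009611642408562}
```

View pics/scene0.png

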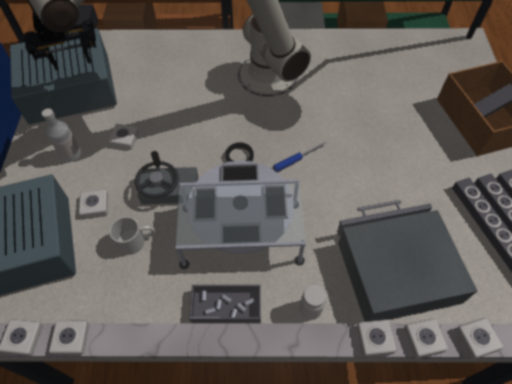

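View pics/top0.png

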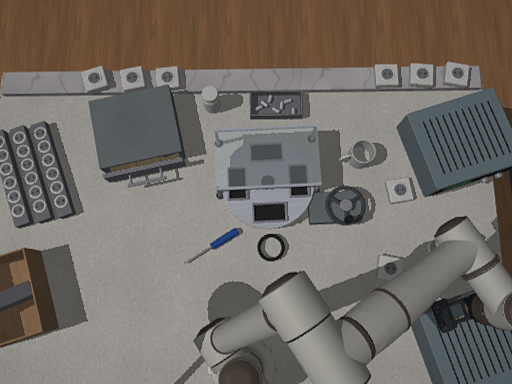

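```bash
cat > m0.py <<'E'
from h import *
s,p,d=cap('top','top1.png'); W=pts('top',d)
s2,p2,d2=cap('scene'); W2=pts('scene',d2)
for q in ['drawer','drawer_handle','carousel','disc','handwheel','crank_grip','nest','tape','screwdriver','outlet0','mug']:
    for c,WW in [('top',W),('scene',W2)]:
        for o in r.cut_out(q,c)[:1]:
            m=o['region']; P=WW[m]; 
            print(q,c,'%.2f'%o['confidence'],np.round(o['uv']),m.sum(),'med',np.round(np.median(P,0),3),'lo',np.round(np.percentile(P,2,0),3),'hi',np.round(np.percentile(P,98,0),3))
big=cv2.resize(p[60:260,80:420],None,fx=2.35,fy=2.35,interpolation=cv2.INTER_CUBIC); cv2.imwrite('pics/top1b.png',big)
big=cv2.resize(p2[130:330,110:480],None,fx=2.1,fy=2.1,interpolation=cv2.INTER_CUBIC); cv2.imwrite('pics/sc1b.png',big)
np.save('W.npy',W);np.save('W2.npy',W2)
E
python3 m0.py
```

```text
drawer top 0.83 [145. 171.] 1456 med [0.628 0.32  0.055] lo [ 0.576  0.192 -0.004] hi [0.681 0.44  0.089]
drawer scene 0.67 [383. 212.] 1026 med [0.629 0.307 0.078] lo [ 0.57   0.188 -0.   ] hi [0.665 0.437 0.095]
drawer_handle top 0.75 [144. 166.] 1332 med [0.629 0.317 0.058] lo [0.576 0.193 0.001] hi [0.681 0.435 0.089]
drawer_handle scene 0.64 [383. 215.] 963 med [0.627 0.306 0.078] lo [ 0.573  0.189 -0.   ] hi [0.665 0.436 0.087]
carousel scene 0.80 [231. 203.] 11755 med [ 0.623 -0.114  0.123] lo [ 0.455 -0.374  0.024] hi [0.75  0.073 0.128]
disc top 0.97 [269. 203.] 2859 med [ 0.506 -0.088  0.059] lo [ 0.436 -0.217  0.051] hi [0.559 0.042 0.071]
disc scene 0.22 [227. 205.] 12022 med [ 0.624 -0.116  0.123] lo [ 0.453 -0.374  0.012] hi [0.75  0.074 0.128]
handwheel top 0.76 [344. 203.] 722 med [ 0.497 -0.331  0.068] lo [ 0.438 -0.393  0.05 ] hi [ 0.559 -0.273  0.125]
handwheel scene 0.56 [158. 180.] 742 med [ 0.508 -0.332  0.068] lo [ 0.447 -0.391  0.051] hi [ 0.565 -0.275  0.121]
crank_grip top 0.55 [346. 204.] 641 med [ 0.5   -0.335  0.069] lo [ 0.439 -0.394  0.057] hi [ 0.559 -
[... 419 characters left out ...]
.   ] hi [ 0.408 -0.052  0.025]
screwdriver top 0.58 [280. 176.] 11499 med [ 0.571 -0.114  0.12 ] lo [ 0.443 -0.373  0.004] hi [0.742 0.072 0.13 ]
screwdriver scene 0.68 [385. 213.] 951 med [0.632 0.303 0.079] lo [0.579 0.188 0.002] hi [0.667 0.436 0.093]
outlet0 top 0.70 [396. 190.] 632 med [ 0.55  -0.517  0.029] lo [ 0.513 -0.559 -0.003] hi [ 0.592 -0.482  0.039]
outlet0 scene 0.67 [ 92. 203.] 798 med [ 0.568 -0.519  0.029] lo [ 0.52  -0.562 -0.002] hi [ 0.601 -0.481  0.035]
mug top 0.82 [358. 154.] 665 med [ 0.676 -0.4    0.034] lo [ 0.634 -0.435 -0.   ] hi [ 0.711 -0.333  0.084]
mug scene 0.76 [128. 234.] 1086 med [ 0.669 -0.4    0.043] lo [ 0.64  -0.436  0.001] hi [ 0.718 -0.333  0.082]
```

View pics/top1b.png

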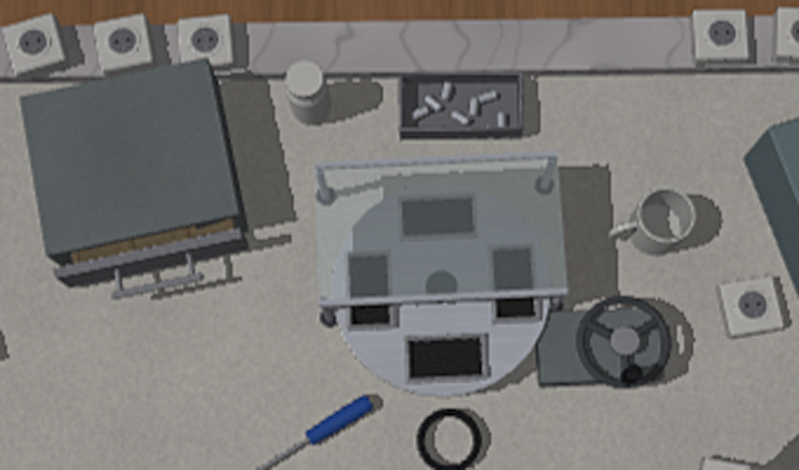

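View pics/sc1b.png

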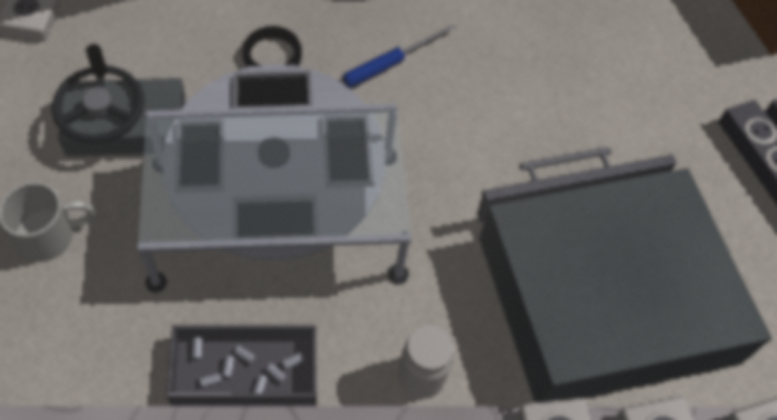

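Run:
```python
from h import *
W=np.load('W.npy');W2=np.load('W2.npy')
A=np.concatenate([W.reshape(-1,3),W2.reshape(-1,3)])
def yaw(P):
    (c,sz,a)=cv2.minAreaRect(P[:,:2].astype(np.float32)*1000); return np.round(c,1),np.round(sz,1),round(a,2)
for nm,X in [('top',W.reshape(-1,3)),('scene',W2.reshape(-1,3))]:
    def sel(x0,x1,y0,y1,z0,z1): 
        m=(X[:,0]>x0)&(X[:,0]<x1)&(X[:,1]>y0)&(X[:,1]<y1)&(X[:,2]>z0)&(X[:,2]<z1); return X[m]
    print(nm)
    c=sel(.6,.95,.1,.5,.085,.105); print('cab top',len(c),yaw(c),np.median(c[:,2]))
    c=sel(.5,.64,.2,.42,.045,.07); print('handle',len(c),yaw(c),np.median(c[:,2]))
    c=sel(.58,.7,.15,.48,.073,.092); print('front',len(c),yaw(c),np.median(c[:,2]))
    c=sel(.52,.82,-.3,.1,.11,.135); print('guard',len(c),yaw(c),np.median(c[:,2]))
    c=sel(.4,.6,-.45,-.25,.09,.135); print('grip',len(c),np.median(c,0),yaw(c))
    c=sel(.4,.6,-.45,-.25,.055,.08); print('wheel',len(c),np.median(c,0),cv2.minEnclosingCircle(c[:,:2].astype(np.float32)),yaw(c))
    c=sel(.4,.6,-.24,.08,.05,.064); print('disc',len(c),np.median(c,0),cv2.minEnclosingCircle(c[:,:2].astype(np.float32)))
    c=sel(.4,.6,-.24,.08,.064,.075); print('lips',len(c),np.median(c,0),yaw(c))
```

```text
top
cab top 5817 (array([763.9, 283.3]), array([269.3, 391.1]), 11.82) 0.09495551190380369
handle 303 (array([600.7, 317.8]), array([ 44.5, 196.3]), 12.2) 0.060913288651925246
front 725 (array([670.2, 325.7]), array([104. , 268.6]), 11.46) 0.08503699955233968
guard 6438 (array([647.9, -83.8]), array([202. , 330.7]), 2.05) 0.12403947097267409
grip 58 [ 0.44930054 -0.3309601   0.12143803] (array([ 515.8, -290.3]), array([182. ,  21.2]), 32.63)
wheel 689 [ 0.501329   -0.33156778  0.06712799] ((0.4908491373062134, -0.32318946719169617), 0.07818469405174255) (array([ 500.7, -326.5]), array([143.8, 130. ]), 77.61)
disc 2551 [ 0.50543702 -0.09137524  0.05807369] ((0.5046384930610657, -0.08229769766330719), 0.164516881108284)
lips 367 [ 0.50929756 -0.09916042  0.0663017 ] (array([494.3, -82.4]), array([125.8, 299.2]), 2.13)
scene
cab top 9240 (array([769.3, 279.2]), array([263.4, 403.4]), 11.76) 0.09500440059049764
handle 257 (array([608.4, 330. ]), array([ 56.3, 169.3]), 11.67) 0.06131245632698401
front 690 (array([667.3, 322.6]), array([ 98.3, 269.5]), 8.51) 0.08234614603096224
guard 8323 (array([649.9, -85. ]), array([203.7, 331.6]), 1.93) 0.12407624968391451
grip 95 [ 0.45928678 -0.33337413  0.1176207 ] (array([ 517.6, -292.3]), array([178.7,  21.1]), 34.53)
wheel 733 [ 0.51217578 -0.33270802  0.06727419] ((0.5032036304473877, -0.3312245309352875), 0.0674995481967926) (array([ 503.9, -334. ]), array([126.9, 126.7]), 54.86)
disc 1153 [ 0.47994001 -0.09466826  0.05825804] ((0.4875737726688385, -0.1008356362581253), 0.13995732367038727)
lips 144 [ 0.46164354 -0.09501322  0.06675193] (array([482. , -78.7]), array([ 63.8, 133.7]), 0.17)
```

```bash
cat >> h.py <<'E'
from scipy.spatial.transform import Rotation as Ro
def Rdown(yaw):
    a=np.radians(yaw); x=np.array([np.cos(a),np.sin(a),0]); z=np.array([0,0,-1.]); return np.stack([x,np.cross(z,x),z],1)
def go(x,y,z,yaw,P=None,R=None):
    s=r.sense()
    R=np.array(s['ee_rot']) if R is None else R; P=np.array(s['tcp_pos']) if P is None else np.array(P)
    d=R.T@(np.array([x,y,z])-P); rv=Ro.from_matrix(R.T@Rdown(yaw)).as_rotvec()
    print('shift',np.round(d,4),'turn',np.round(np.degrees(rv)/5,2),'rows>=',round(max(np.linalg.norm(d)/.0417,np.degrees(np.linalg.norm(rv))/7.16),1))
def st():
    s=r.sense(); R=np.array(s['ee_rot']); print('t',round(s['time_s'],2),'tcp',np.round(s['tcp_pos'],4),'yaw',round(np.degrees(np.arctan2(R[1,0],R[0,0])),2),'tilt',round(np.degrees(np.arccos(-R[2,2])),2),'F',np.round(s['wrist_force'],1),'w',round(s['gripper_width']*.087,4),'j',np.round(s['joints'],0))
E
python3 - <<'E'
from h import *
W=np.load('W.npy');W2=np.load('W2.npy')
a=np.radians(11.8)
for X in (W.reshape(-1,3),W2.reshape(-1,3)):
    m=(X[:,0]>.5)&(X[:,0]<.72)&(X[:,1]>.15)&(X[:,1]<.48)&(X[:,2]>.035)&(X[:,2]<.105);X=X[m]
    U=X[:,0]*np.cos(a)+X[:,1]*np.sin(a);V=-X[:,0]*np.sin(a)+X[:,1]*np.cos(a)
    for u in np.arange(.62,.76,.005):
        k=(U>=u)&(U<u+.005)
        if k.sum()>3: print(round(u,3),k.sum(),np.round(np.median(X[k,2]),3),np.round([V[k].min(),np.median(V[k]),V[k].max()],3))
go(.60,.318,.24,191.8)
E
```

```text
0.63 49 0.062 [0.115 0.186 0.241]
0.635 61 0.063 [0.118 0.178 0.245]
0.64 27 0.06 [0.122 0.185 0.241]
0.645 7 0.062 [0.127 0.134 0.233]
0.65 9 0.059 [0.127 0.229 0.236]
0.655 6 0.06 [0.132 0.229 0.234]
0.66 6 0.061 [0.128 0.131 0.234]
0.665 8 0.061 [0.127 0.133 0.232]
0.67 369 0.062 [0.05  0.185 0.312]
0.675 133 0.082 [0.051 0.172 0.308]
0.68 120 0.082 [0.05  0.182 0.31 ]
0.685 54 0.081 [0.053 0.177 0.308]
0.7 166 0.089 [0.047 0.184 0.315]
0.705 153 0.094 [0.047 0.176 0.314]
0.71 142 0.094 [0.047 0.183 0.314]
0.715 140 0.095 [0.047 0.188 0.314]
0.72 128 0.095 [0.047 0.166 0.315]
0.725 127 0.095 [0.047 0.18  0.316]
0.73 124 0.095 [0.047 0.184 0.314]
0.735 125 0.095 [0.047 0.179 0.314]
0.74 123 0.095 [0.047 0.182 0.314]
0.745 127 0.095 [0.05  0.184 0.315]
0.75 108 0.095 [0.081 0.194 0.313]
0.755 101 0.096 [0.097 0.213 0.313]
0.76 84 0.095 [0.128 0.219 0.315]
0.63 4 0.058 [0.123 0.17  0.218]
0.635 48 0.061 [0.117 0.179 0.242]
0.64 86 0.061 [0.114 0.179 0.24 ]
0.645 39 0.06 [0.118 0.179 0.238]
0.65 8 0.06 [0.125 0.178 0.233]
0.655 11 0.061 [0.126 0.132 0.233]
0.66 9 0.061 [0.125 0.13  0.235]
0.675 126 0.082 [0.049 0.174 0.31 ]
0.68 162 0.082 [0.048 0.173 0.311]
0.685 310 0.079 [0.048 0.182 0.311]
0.69 148 0.074 [0.048 0.142 0.308]
0.7 10 0.093 [0.056 0.238 0.315]
0.705 146 0.094 [0.045 0.17  0.312]
0.71 170 0.095 [0.045 0.167 0.314]
0.715 186 0.095 [0.045 0.175 0.311]
0.72 174 0.095 [0.045 0.16  0.314]
0.725 184 0.095 [0.045 0.175 0.313]
0.73 176 0.095 [0.045 0.17  0.313]
0.735 182 0.095 [0.045 0.16  0.314]
0.74 183 0.095 [0.046 0.177 0.313]
0.745 153 0.095 [0.053 0.174 0.312]
0.75 159 0.095 [0.08  0.204 0.314]
0.755 128 0.095 [0.098 0.204 0.314]
0.76 127 0.095 [0.12  0.221 0.315]
shift [ 0.7463  0.6681 -0.0175] turn [ -0.     0.   -16.83] rows>= 24.0
```

```bash
python3 -m jog '[[[0.03,0.0265,-0.018],[0,0,-0.8]],[[0.06,0.053,-0.018],[0,0,-1.6]],[[0.09,0.0795,-0.018],[0,0,-2.4]],[[0.12,0.106,-0.018],[0,0,-3.2]],[[0.15,0.1325,-0.018],[0,0,-4]],[[0.18,0.159,-0.018],[0,0,-4.8]],[[0.21,0.1855,-0.018],[0,0,-5.6]],[[0.24,0.212,-0.018],[0,0,-6.4]],[[0.27,0.2385,-0.018],[0,0,-7.2]],[[0.30,0.265,-0.018],[0,0,-8]]]' 0.04
python3 -c "
from h import *
st(); go(.588,.307,.24,191.8)"
```

```text
time_s: 2.18
tcp_pos: [0.3513, -0.2277, 0.241]
ee_rot: [[-0.846, 0.533, 0.001], [0.533, 0.846, -0.0], [-0.001, 0.0, -1.0]]
wrist_force: [0.7, -0.1, 0.1]
gripper_width: 0.471
t 2.18 tcp [ 0.3513 -0.2277  0.241 ] yaw 147.82 tilt 0.07 F [ 0.7 -0.1  0.1] w 0.041 j [-10.   0. -25.   0. -65. -22.]
shift [0.0844 0.5786 0.0011] turn [-0.    0.02 -8.8 ] rows>= 14.0
```

```bash
python3 -m jog '[[[0.005,0.036,0],[0,0,-0.8]],[[0.01,0.072,0],[0,0,-1.7]],[[0.016,0.108,0],[0,0,-2.6]],[[0.021,0.145,0],[0,0,-3.5]],[[0.026,0.18,0],[0,0,-4.4]],[[0.032,0.217,0],[0,0,-5.3]],[[0.037,0.253,0],[0,0,-6.2]],[[0.042,0.289,0],[0,0,-7]],[[0.047,0.325,0],[0,0,-7.9]],[[0.053,0.361,0],[0,0,-8.8]]]'
python3 -m jog '[[[0.005,0.022,0],[0,0,0]],[[0.01,0.044,0],[0,0,0]],[[0.015,0.066,0],[0,0,0]],[[0.02,0.088,0],[0,0,0]],[[0.025,0.110,0],[0,0,0]],[[0.03,0.13,0],[0,0,0]],[[0.03,0.13,0],[0,0,0]],[[0.03,0.13,0],[0,0,0]],[[0.03,0.13,0],[0,0,0]],[[0.03,0.13,0],[0,0,0]]]'
python3 - <<'E'
from h import *
s,p,d=cap('wrist','w1.png'); st(); go(.588,.307,.24,191.8)
W=pts('wrist',d,s); a=np.radians(11.8)
X=W.reshape(-1,3); m=(X[:,2]>.045)&(X[:,2]<.07); X=X[m]
U=X[:,0]*np.cos(a)+X[:,1]*np.sin(a);V=-X[:,0]*np.sin(a)+X[:,1]*np.cos(a)
for u in np.arange(.61,.7,.005):
    k=(U>=u)&(U<u+.005)
    if k.sum()>3: print(round(u,3),k.sum(),np.round(np.median(X[k,2]),3),np.round([V[k].min(),np.median(V[k]),V[k].max()],3))
E
```

```text
time_s: 3.02
tcp_pos: [0.5, 0.1057, 0.2409]
ee_rot: [[-0.979, -0.206, 0.001], [-0.206, 0.979, 0.0], [-0.001, 0.0, -1.0]]
wrist_force: [0.2, -0.4, -0.2]
gripper_width: 0.462
time_s: 3.85
tcp_pos: [0.4441, 0.2245, 0.2406]
ee_rot: [[-0.98, -0.201, 0.0], [-0.201, 0.98, -0.0], [-0.0, -0.0, -1.0]]
wrist_force: [0.3, -0.2, -0.1]
gripper_width: 0.456
t 3.9 tcp [0.4442 0.2244 0.2406] yaw -168.43 tilt 0.01 F [0.6 0.1 0.1] w 0.0401 j [ 46.   9. -15.   0. -66. -34.]
shift [-0.1574  0.0521  0.0006] turn [-0.   -0.   -0.05] rows>= 4.0
0.63 254 0.06 [0.118 0.161 0.207]
0.635 256 0.062 [0.116 0.158 0.205]
0.64 93 0.061 [0.118 0.152 0.205]
0.645 25 0.06 [0.127 0.13  0.133]
0.65 23 0.06 [0.127 0.129 0.133]
0.655 25 0.06 [0.127 0.13  0.133]
0.66 23 0.06 [0.127 0.13  0.135]
0.665 27 0.06 [0.127 0.13  0.135]
0.67 1265 0.058 [0.052 0.12  0.212]
```

View pics/w1.png

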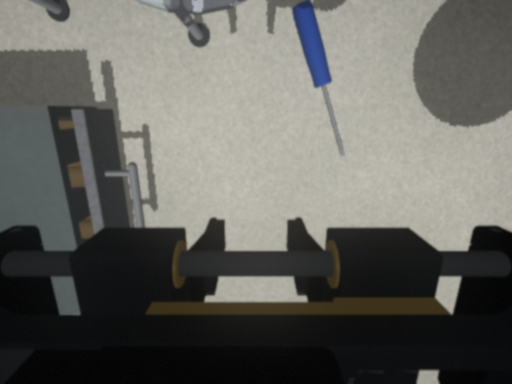

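```bash
python3 -m jog '[[[-0.03,0.01,0],[0,0,0]],[[-0.06,0.02,0],[0,0,0]],[[-0.09,0.03,0],[0,0,0]],[[-0.12,0.04,0],[0,0,0]],[[-0.156,0.052,0],[0,0,0]],[[-0.156,0.052,0.03],[0,0,0]],[[-0.156,0.052,0.06],[0,0,0]],[[-0.156,0.052,0.09],[0,0,0]],[[-0.156,0.052,0.1],[0,0,0]],[[-0.156,0.052,0.1],[0,0,0]]]' 0.028
python3 - <<'E'
from h import *
s,p,d=cap('wrist','w2.png'); st(); go(.5867,.3065,.046,191.7)
W=pts('wrist',d,s); a=np.radians(11.7)
X=W.reshape(-1,3); m=(X[:,2]>.045)&(X[:,2]<.07); X=X[m]
U=X[:,0]*np.cos(a)+X[:,1]*np.sin(a);V=-X[:,0]*np.sin(a)+X[:,1]*np.cos(a)
for u in np.arange(.61,.7,.005):
    k=(U>=u)&(U<u+.005)
    if k.sum()>3: print(round(u,3),k.sum(),np.round(np.median(X[k,2]),3),np.round([V[k].min(),np.median(V[k]),V[k].max()],3))
E
```

```text
time_s: 4.73
tcp_pos: [0.585, 0.3056, 0.1369]
ee_rot: [[-0.98, -0.2, -0.006], [-0.2, 0.98, -0.005], [0.007, -0.003, -1.0]]
wrist_force: [-0.8, -0.1, -1.0]
gripper_width: 0.32
t 4.78 tcp [0.5864 0.3066 0.1399] yaw -168.4 tilt 0.14 F [0.1 0.1 0.8] w 0.028 j [ 42.  29.  -0.   0. -61. -30.]
shift [-0.0004 -0.      0.0939] turn [-0.02 -0.02 -0.02] rows>= 2.3
0.63 393 0.061 [0.119 0.178 0.236]
0.635 675 0.062 [0.118 0.168 0.235]
0.64 440 0.061 [0.119 0.17  0.235]
0.645 80 0.06 [0.128 0.135 0.235]
0.65 85 0.06 [0.128 0.134 0.235]
0.655 54 0.06 [0.128 0.131 0.135]
0.66 54 0.06 [0.128 0.131 0.135]
0.665 54 0.06 [0.128 0.132 0.136]
0.67 885 0.059 [0.052 0.126 0.304]
```

View pics/w2.png

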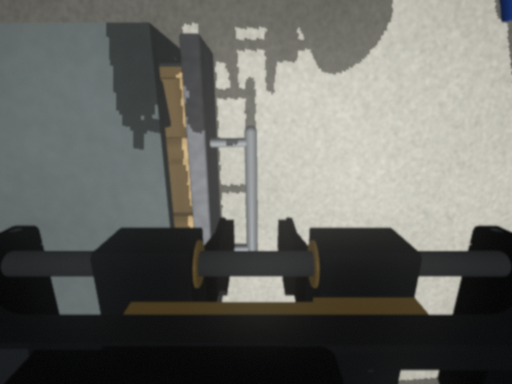

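```bash
python3 -m jog '[[[-0.001,0,0.015],[0,0,0]],[[-0.001,0,0.03],[0,0,0]],[[-0.001,0,0.045],[0,0,0]],[[-0.001,0,0.06],[0,0,0]],[[-0.001,0,0.075],[0,0,0]],[[-0.001,0,0.085],[0,0,0]],[[-0.001,0,0.094],[0,0,0]],[[-0.001,0,0.094],[0,0,0]],[[-0.001,0,0.094],[0,0,0]],[[-0.001,0,0.094],[0,0,0]]]'
python3 -m jog '[[[0,0,0],[0,0,0]],[[0,0,0],[0,0,0]],[[0,0,0],[0,0,0]],[[0,0,0],[0,0,0]],[[0,0,0],[0,0,0]],[[0.003,0,0],[0,0,0]],[[0.006,0,0],[0,0,0]],[[0.01,0,0],[0,0,0]],[[0.015,0,0],[0,0,0]],[[0.02,0,0],[0,0,0]]]' 0.005
python3 -c "
from h import *
st()"
```

```text
time_s: 5.62
tcp_pos: [0.588, 0.3083, 0.0479]
ee_rot: [[-0.979, -0.202, 0.002], [-0.202, 0.979, 0.001], [-0.002, 0.001, -1.0]]
wrist_force: [0.0, -0.1, -0.2]
gripper_width: 0.319
time_s: 6.45
tcp_pos: [0.5674, 0.3037, 0.0471]
ee_rot: [[-0.979, -0.202, 0.001], [-0.202, 0.979, 0.0], [-0.001, 0.0, -1.0]]
wrist_force: [0.5, -0.3, 3.2]
gripper_width: 0.113
t 6.45 tcp [0.5674 0.3037 0.0471] yaw -168.35 tilt 0.05 F [ 0.5 -0.3  3.2] w 0.0098 j [ 43.  33.  -9.   0. -48. -31.]
```

```bash
python3 -m jog '[[[0.012,0,0],[0,0,0]],[[0.026,0,0],[0,0,0]],[[0.04,0,0],[0,0,0]],[[0.055,0,0],[0,0,0]],[[0.07,0,0],[0,0,0]],[[0.085,0,0],[0,0,0]],[[0.1,0,0],[0,0,0]],[[0.112,0,0],[0,0,0]],[[0.122,0,0],[0,0,0]],[[0.13,0,0],[0,0,0]]]'
python3 -m jog '[[[0.002,0,0],[0,0,0]],[[0.004,0,0],[0,0,0]],[[0.006,0,0],[0,0,0]],[[0.008,0,0],[0,0,0]],[[0.01,0,0],[0,0,0]],[[0.012,0,0],[0,0,0]],[[0.014,0,0],[0,0,0]],[[0.014,0,0],[0,0,0]],[[0.014,0,0],[0,0,0]],[[0.014,0,0],[0,0,0]]]'
python3 -c "
from h import *
st()"
```

```text
time_s: 7.28
tcp_pos: [0.4392, 0.2767, 0.047]
ee_rot: [[-0.979, -0.202, -0.0], [-0.202, 0.979, -0.001], [0.0, -0.001, -1.0]]
wrist_force: [2.0, -2.8, 5.2]
gripper_width: 0.114
time_s: 8.12
tcp_pos: [0.4329, 0.2761, 0.0467]
ee_rot: [[-0.979, -0.203, 0.01], [-0.203, 0.979, 0.004], [-0.011, 0.002, -1.0]]
wrist_force: [26.1, -8.0, -10.3]
gripper_width: 0.117
t 8.12 tcp [0.4329 0.2761 0.0467] yaw -168.28 tilt 0.65 F [ 26.1  -8.  -10.3] w 0.0102 j [ 51.  23. -28.   0. -38. -40.]
```

```bash
python3 -m jog '[[[-0.003,0,0],[0,0,0]],[[-0.005,0,0],[0,0,0]],[[-0.006,0,0],[0,0,0]],[[-0.006,0,0],[0,0,0]],[[-0.006,0,0],[0,0,0]],[[-0.006,0,0],[0,0,0]],[[-0.006,0,0],[0,0,0]],[[-0.006,0,0],[0,0,0]],[[-0.006,0,0],[0,0,0]],[[-0.006,0,0],[0,0,0]]]' 
python3 -m jog '[[[0,0,0],[0,0,0]],[[0,0,0],[0,0,0]],[[0,0,0],[0,0,0]],[[0,0,0],[0,0,0]],[[0,0,-0.02],[0,0,0]],[[0,0,-0.05],[0,0,0]],[[0,0,-0.08],[0,0,0]],[[0,0,-0.11],[0,0,0]],[[0,0,-0.14],[0,0,0]],[[0,0,-0.17],[0,0,0]]]' 0.028
python3 - <<'E'
from h import *
st(); s,p,d=cap('top','t2.png'); s2,p2,d2=cap('scene','s2.png')
np.save('W.npy',pts('top',d));np.save('W2.npy',pts('scene',d2))
cv2.imwrite('pics/t2b.png',cv2.resize(p[60:260,60:420],None,fx=2.2,fy=2.2))
cv2.imwrite('pics/s2b.png',cv2.resize(p2[130:330,110:480],None,fx=2.1,fy=2.1))
E
```

```text
time_s: 8.95
tcp_pos: [0.4331, 0.2759, 0.0466]
ee_rot: [[-0.979, -0.202, 0.001], [-0.202, 0.979, 0.0], [-0.001, -0.0, -1.0]]
wrist_force: [3.8, -2.5, 3.5]
gripper_width: 0.115
time_s: 9.78
tcp_pos: [0.4316, 0.2757, 0.2177]
ee_rot: [[-0.979, -0.202, -0.001], [-0.202, 0.979, -0.0], [0.001, 0.0, -1.0]]
wrist_force: [0.0, 0.6, 1.3]
gripper_width: 0.323
t 9.78 tcp [0.4316 0.2757 0.2177] yaw -168.36 tilt 0.06 F [0.  0.6 1.3] w 0.0281 j [ 51.  11. -16.  -0. -63. -39.]
```

View pics/t2b.png

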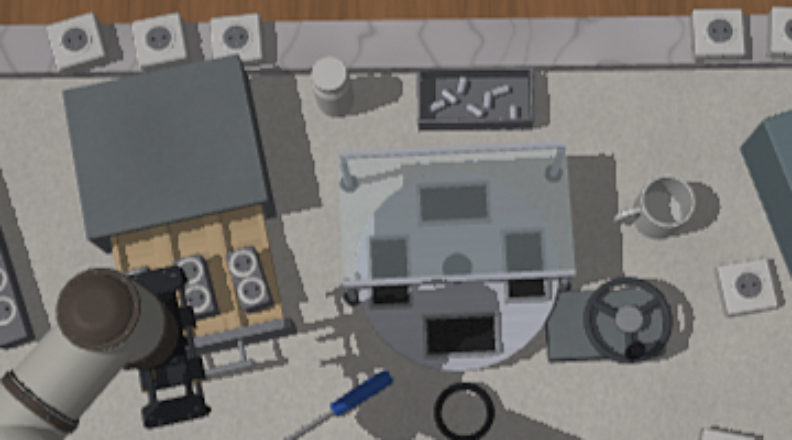

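View pics/s2b.png

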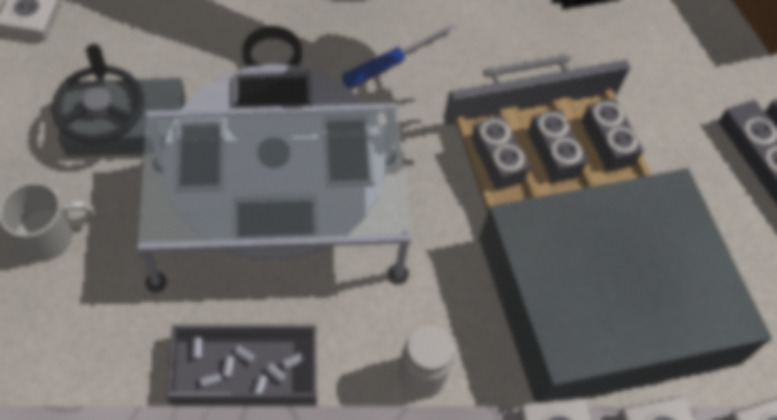

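```bash
cat > socks.py <<'E'
from h import *
def socks(c='scene',x=(.4,.72),y=(.08,.45),z=(.058,.075),s=None):
    s,p,d=cap(c); W=pts(c,d,s); 
    m=((W[...,0]>x[0])&(W[...,0]<x[1])&(W[...,1]>y[0])&(W[...,1]<y[1])&(W[...,2]>z[0])&(W[...,2]<z[1])).astype(np.uint8)
    n,L,stt,_=cv2.connectedComponentsWithStats(m)
    for i in range(1,n):
        if stt[i,4]>60:
            P=W[L==i]; c2,sz,a=cv2.minAreaRect(P[:,:2].astype(np.float32)*1000); print(c,np.round(c2,1),np.round(sz,1),round(a,1),'z',np.round(np.median(P[:,2]),4),'mean',np.round(P.mean(0)[:2],4),stt[i,4])
if __name__=='__main__':
    socks('scene'); socks('top')
E
python3 socks.py
```

```text
scene [443.2 276.3] [ 28.  129.4] 12.6 z 0.0612 mean [0.4384 0.2727] 140
scene [480.9 283.6] [ 12.9 264.1] 11.3 z 0.0663 mean [0.4841 0.2803] 269
scene [545.8 379.6] [91.2 46.6] 15.7 z 0.0666 mean [0.5483 0.3779] 434
scene [563.2 301.1] [91.3 47.9] 16.3 z 0.0666 mean [0.5659 0.3001] 450
scene [574.1 221. ] [90.7 44.9] 18.6 z 0.0662 mean [0.5772 0.2207] 447
top [570.  222.6] [91.1 44.3] 18.5 z 0.0669 mean [0.5692 0.2217] 366
top [561.4 297.9] [92.7 40.9] 20.8 z 0.0667 mean [0.5597 0.2968] 293
top [455.6 238.4] [41.9 95.5] 11.9 z 0.0628 mean [0.4515 0.2439] 118
```

```bash
python3 -c "
from h import *
go(.571,.222,.20,108.5)"
```

```text
shift [-0.1253 -0.0811  0.0168] turn [ 2.000e-02 -1.000e-02  1.663e+01] rows>= 11.6
```

```bash
python3 -m jog '[[[-0.012,-0.008,0],[0,0,1.4]],[[-0.025,-0.016,0],[0,0,2.8]],[[-0.037,-0.024,0],[0,0,4.2]],[[-0.05,-0.032,0],[0,0,5.6]],[[-0.062,-0.04,0],[0,0,7]],[[-0.075,-0.048,0],[0,0,8.4]],[[-0.087,-0.056,0],[0,0,9.8]],[[-0.1,-0.065,0],[0,0,11.2]],[[-0.112,-0.073,0],[0,0,12.6]],[[-0.125,-0.081,0],[0,0,14]]]' 0.065
python3 -m jog '[[[0,0,0.004],[0,0,1.3]],[[0,0,0.008],[0,0,2.6]],[[0,0,0.012],[0,0,2.6]],[[0,0,0.016],[0,0,2.6]],[[0,0,0.016],[0,0,2.6]],[[0,0,0.016],[0,0,2.6]],[[0,0,0.016],[0,0,2.6]],[[0,0,0.016],[0,0,2.6]],[[0,0,0.016],[0,0,2.6]],[[0,0,0.016],[0,0,2.6]]]'
cat > wl.py <<'E'
import sys
from socks import *
st()
f=sys.argv[1]
s,p,d=cap('wrist',f)
socks('scene',x=(.5,.72)); socks('wrist',x=(.5,.72))
E
python3 wl.py w3.png
```

```text
time_s: 10.82
tcp_pos: [0.5706, 0.2211, 0.2139]
ee_rot: [[-0.519, 0.855, -0.004], [0.855, 0.519, -0.002], [0.001, -0.005, -1.0]]
wrist_force: [0.5, 0.1, 0.3]
gripper_width: 0.744
time_s: 11.65
tcp_pos: [0.5713, 0.2218, 0.2009]
ee_rot: [[-0.32, 0.947, 0.001], [0.947, 0.32, 0.0], [0.0, 0.001, -1.0]]
wrist_force: [-0.5, -0.6, 0.2]
gripper_width: 0.746
t 11.65 tcp [0.5713 0.2218 0.2009] yaw 108.66 tilt 0.04 F [-0.5 -0.6  0.2] w 0.0649 j [  36.   22.   -3.   -0.  -65. -108.]
scene [545.9 379. ] [89.9 46.6] 15.7 z 0.0664 mean [0.5486 0.3779] 437
scene [563.3 301.6] [91.7 46.6] 15.4 z 0.0666 mean [0.5662 0.3002] 450
scene [573.9 220.7] [92.5 45.6] 18.3 z 0.067 mean [0.5771 0.2206] 444
wrist [570.7 222.8] [89.9 44. ] 18.5 z 0.0669 mean [0.5678 0.2217] 2990
wrist [559.3 302.4] [89.5 44.6] 15.6 z 0.0669 mean [0.5542 0.2998] 2767
wrist [537.9 379.1] [81.5 44.7] 15.6 z 0.067 mean [0.5363 0.3754] 2581
```

View pics/w3.png

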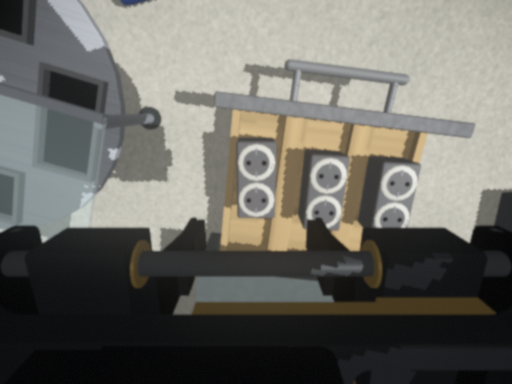

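```bash
python3 -m jog '[[[0.001,0,0.02],[0,0,0]],[[0.001,0,0.045],[0,0,0]],[[0.001,0,0.07],[0,0,0]],[[0.001,0,0.09],[0,0,0]],[[0.001,0,0.11],[0,0,0]],[[0.001,0,0.13],[0,0,0]],[[0.001,0,0.145],[0,0,0]],[[0.001,0,0.155],[0,0,0]],[[0.001,0,0.16],[0,0,0]],[[0.001,0,0.16],[0,0,0]]]'
python3 -m jog '[[[0,0,0],[0,0,0]],[[0,0,0],[0,0,0]],[[0,0,0],[0,0,0]],[[0,0,0],[0,0,0]],[[0,0,0],[0,0,0]],[[0,0,0],[0,0,0]],[[0,0,0],[0,0,0]],[[0,0,-0.003],[0,0,0]],[[0,0,-0.008],[0,0,0]],[[0,0,-0.014],[0,0,0]]]' 0.03
python3 -c "
from h import *
st()"
```

```text
time_s: 12.63
tcp_pos: [0.5705, 0.2224, 0.0396]
ee_rot: [[-0.32, 0.948, -0.001], [0.948, 0.32, -0.001], [-0.001, -0.002, -1.0]]
wrist_force: [-1.1, 0.3, 0.3]
gripper_width: 0.747
time_s: 13.47
tcp_pos: [0.5703, 0.2225, 0.0541]
ee_rot: [[-0.319, 0.948, -0.002], [0.948, 0.319, -0.001], [-0.0, -0.002, -1.0]]
wrist_force: [-0.6, 0.1, -1.5]
gripper_width: 0.503
t 13.47 tcp [0.5703 0.2225 0.0541] yaw 108.62 tilt 0.1 F [-0.6  0.1 -1.5] w 0.0437 j [  36.   30.  -13.   -0.  -47. -108.]
```

```bash
python3 -m jog '[[[0,0,-0.015],[0,0,0]],[[0,0,-0.03],[0,0,0]],[[0,0,-0.045],[0,0,0]],[[0,0,-0.06],[0,0,0]],[[0,0,-0.075],[0,0,0]],[[0,0,-0.09],[0,0,0]],[[0,0,-0.105],[0,0,0]],[[0,0,-0.12],[0,0,0]],[[0,0,-0.135],[0,0,0]],[[0,0,-0.146],[0,0,0]]]'
cat > nest.py <<'E'
from h import *
def nest(c):
    s,p,d=cap(c); W=pts(c,d,s)
    g=p.max(2)
    P=W[...]; m=((P[...,0]>.42)&(P[...,0]<.54)&(P[...,1]>-.17)&(P[...,1]<-.01)&(g<60)&(P[...,2]<.066)&(P[...,2]>.05)).astype(np.uint8)
    n,L,stt,_=cv2.connectedComponentsWithStats(m)
    for i in range(1,n):
        if stt[i,4]>60:
            Q=P[L==i]; a=cv2.minAreaRect(Q[:,:2].astype(np.float32)*1000); print(c,np.round(a[0],1),np.round(a[1],1),round(a[2],1),Q.mean(0).round(4),stt[i,4])
if __name__=='__main__':
    nest('scene'); nest('top'); st(); go(.48,-.09,.2,182)
E
python3 nest.py
```

```text
time_s: 14.3
tcp_pos: [0.5711, 0.2231, 0.2023]
ee_rot: [[-0.32, 0.947, 0.002], [0.947, 0.32, 0.001], [0.001, 0.002, -1.0]]
wrist_force: [-0.3, 0.7, -0.8]
gripper_width: 0.5
scene [478.2 -90.8] [99.2 51.4] 90.0 [ 0.4775 -0.0902  0.0588] 446
top [482.1 -90. ] [52.8 99.5] 2.7 [ 0.4816 -0.0897  0.0585] 489
t 14.4 tcp [0.5719 0.2234 0.2031] yaw 108.66 tilt 0.29 F [ 0.5 -0.2 -1.7] w 0.0433 j [  36.   22.   -3.    0.  -65. -108.]
shift [-0.2676 -0.1874  0.0019] turn [  0.06   0.02 -14.67] rows>= 10.2
```

```bash
python3 -m jog '[[[-0.013,-0.009,0],[0,0,-0.7]],[[-0.026,-0.018,0],[0,0,-1.4]],[[-0.045,-0.031,0],[0,0,-2.3]],[[-0.063,-0.044,0],[0,0,-3.2]],[[-0.082,-0.057,0],[0,0,-4.1]],[[-0.1,-0.07,0],[0,0,-5]],[[-0.119,-0.083,0],[0,0,-5.9]],[[-0.137,-0.096,0],[0,0,-6.8]],[[-0.156,-0.109,0],[0,0,-7.7]],[[-0.174,-0.122,0],[0,0,-8.6]]]'
python3 -c "
from h import *
st(); go(.48,-.09,.2,182)"
```

```text
time_s: 15.23
tcp_pos: [0.5098, 0.0178, 0.1995]
ee_rot: [[-0.882, 0.472, -0.002], [0.472, 0.882, -0.0], [0.002, -0.001, -1.0]]
wrist_force: [0.1, -0.2, -2.1]
gripper_width: 0.505
t 15.23 tcp [0.5098 0.0178 0.1995] yaw 151.85 tilt 0.11 F [ 0.1 -0.2 -2.1] w 0.0439 j [ 20.  12. -17.  -0. -61. -48.]
shift [-0.0246 -0.1091 -0.0004] turn [-0.01 -0.02 -6.03] rows>= 4.2
```

```bash
python3 -m jog '[[[-0.004,-0.019,0],[0,0,-1]],[[-0.009,-0.038,0],[0,0,-2]],[[-0.013,-0.057,0],[0,0,-3]],[[-0.017,-0.076,0],[0,0,-4.1]],[[-0.021,-0.092,0],[0,0,-5.1]],[[-0.024,-0.103,0],[0,0,-5.8]],[[-0.025,-0.109,0],[0,0,-6]],[[-0.025,-0.109,0],[0,0,-6]],[[-0.025,-0.109,0],[0,0,-6]],[[-0.025,-0.109,0],[0,0,-6]]]'
python3 - <<'E'
from h import *
from nest import nest
st(); s,p,d=cap('wrist','w4.png'); nest('wrist'); nest('top');go(.48,-.09,.077,182)
W=pts('wrist',d,s); 
# socket edges in wrist: points z between .165 and .19?
E
```

```text
time_s: 16.07
tcp_pos: [0.481, -0.0886, 0.2001]
ee_rot: [[-1.0, -0.028, -0.001], [-0.028, 1.0, 0.0], [0.001, 0.0, -1.0]]
wrist_force: [-0.1, 0.3, -1.1]
gripper_width: 0.504
t 16.07 tcp [ 0.481  -0.0886  0.2001] yaw -178.39 tilt 0.04 F [-0.1  0.3 -1.1] w 0.0439 j [  9.  10. -20.  -0. -60.  -7.]
wrist [ 481.8 -123.5] [49.9 26.9] 1.7 [ 0.4811 -0.1241  0.0584] 1059
shift [ 0.0012 -0.0015  0.1234] turn [ 0.   -0.   -0.07] rows>= 3.0
```

View pics/w4.png

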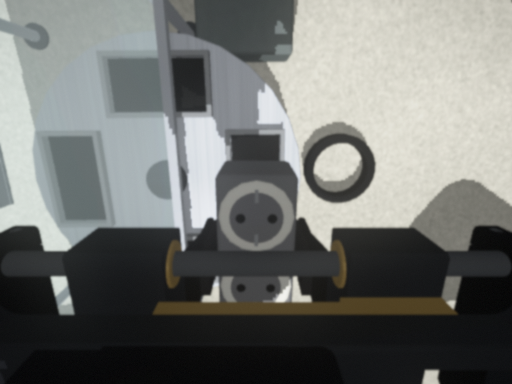

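```bash
python3 -m jog '[[[0,0,0.02],[0,0,0]],[[0,0,0.04],[0,0,0]],[[0,0,0.06],[0,0,0]],[[0,0,0.08],[0,0,0]],[[0,0,0.092],[0,0,0]],[[0,0,0.102],[0,0,0]],[[0,0,0.111],[0,0,0]],[[0,0,0.119],[0,0,0]],[[0,0,0.124],[0,0,0]],[[0,0,0.124],[0,0,0]]]'
python3 -c "
from h import *
st()"
```

```text
time_s: 17.05
tcp_pos: [0.4816, -0.0888, 0.0771]
ee_rot: [[-1.0, -0.029, 0.0], [-0.029, 1.0, -0.0], [-0.0, -0.0, -1.0]]
wrist_force: [-1.4, -0.9, 2.9]
gripper_width: 0.502
t 17.05 tcp [ 0.4816 -0.0888  0.0771] yaw -178.32 tilt 0.04 F [-1.4 -0.9  2.9] w 0.0437 j [  9.  19. -29.   0. -42.  -7.]
```

```bash
python3 -m jog '[[[0,0,0],[0,0,0]],[[0,0,0],[0,0,0]],[[0,0,0],[0,0,0]],[[0,0,0],[0,0,0]],[[0,0,0],[0,0,0]],[[0,0,-0.01],[0,0,0]],[[0,0,-0.03],[0,0,0]],[[0,0,-0.06],[0,0,0]],[[0,0,-0.09],[0,0,0]],[[0,0,-0.12],[0,0,0]]]' 0.06
python3 - <<'E'
from h import *
from socks import socks
st(); socks('scene',x=(.4,.56),y=(-.2,.05),z=(.095,.112));socks('wrist',x=(.4,.56),y=(-.2,.05),z=(.095,.112))
a=np.radians(2)
for c in ['top','scene']:
    s,p,d=cap(c,c+'3.png'); W=pts(c,d); X=W.reshape(-1,3); 
    def sel(x0,x1,y0,y1,z0,z1): 
        m=(X[:,0]>x0)&(X[:,0]<x1)&(X[:,1]>y0)&(X[:,1]<y1)&(X[:,2]>z0)&(X[:,2]<z1); return X[m]
    g=sel(.4,.6,-.42,-.255,.1,.13); print(c,len(g),g.mean(0),g.min(0),g.max(0))
    w=sel(.4,.6,-.42,-.255,.06,.075); h=cv2.convexHull(w[:,:2].astype(np.float32)).reshape(-1,2); print(cv2.minEnclosingCircle(h),w.min(0),w.max(0))
E
```

```text
time_s: 17.88
tcp_pos: [0.4807, -0.089, 0.1978]
ee_rot: [[-1.0, -0.029, -0.001], [-0.029, 1.0, -0.0], [0.001, -0.0, -1.0]]
wrist_force: [0.9, -0.3, 0.0]
gripper_width: 0.688
t 17.88 tcp [ 0.4807 -0.089   0.1978] yaw -178.36 tilt 0.03 F [ 0.9 -0.3  0. ] w 0.0598 j [  9.  10. -20.   0. -60.  -7.]
scene [484. -89.] [46.6 90.2] 1.7 z 0.1027 mean [ 0.4866 -0.0885] 419
wrist [480.5 -88. ] [44.  89.5] 1.3 z 0.1029 mean [ 0.4806 -0.0909] 3693
top 49 [ 0.4483512  -0.33514906  0.11828898] [ 0.4380434  -0.34696112  0.10166854] [ 0.45974214 -0.32557907  0.12747883]
((0.4985237717628479, -0.334520548582077), 0.06540855765342712) [ 0.43527825 -0.39883886  0.06005491] [ 0.56305632 -0.27045964  0.07499052]
scene 68 [ 0.45661923 -0.3355388   0.11589148] [ 0.44362055 -0.34691595  0.10030199] [ 0.46721177 -0.3263      0.12492217]
((0.5037097334861755, -0.3349878489971161), 0.06538990139961243) [ 0.44014272 -0.39831399  0.06005167] [ 0.5675933  -0.27022071  0.07492393]
```

```bash
python3 -m jog '[[[0.003,-0.02,0],[0,0,0]],[[0.006,-0.045,0],[0,0,0]],[[0.01,-0.07,0],[0,0,0]],[[0.015,-0.1,0],[0,0,0]],[[0.02,-0.13,0],[0,0,0]],[[0.025,-0.16,0],[0,0,0]],[[0.03,-0.185,0],[0,0,0]],[[0.033,-0.2,0],[0,0,0]],[[0.033,-0.2,0],[0,0,0]],[[0.033,-0.2,0],[0,0,0]]]' 0.05
cat > crank.py <<'E'
from h import *
import sys
s,p,d=cap('wrist',sys.argv[1]); st()
X=pts('wrist',d,s).reshape(-1,3)
def sel(x0,x1,y0,y1,z0,z1): 
    m=(X[:,0]>x0)&(X[:,0]<x1)&(X[:,1]>y0)&(X[:,1]<y1)&(X[:,2]>z0)&(X[:,2]<z1); return X[m]
g=sel(.4,.6,-.42,-.255,.117,.128); print('crank top',len(g),g.mean(0).round(4),g.min(0).round(3),g.max(0).round(3))
w=sel(.4,.6,-.42,-.255,.062,.072); 
if len(w)>50: print('wheel',len(w),cv2.minEnclosingCircle(w[:,:2].astype(np.float32)),w.min(0).round(4),w.max(0).round(4))
E
python3 crank.py w5.png
```

```text
time_s: 18.92
tcp_pos: [0.4527, -0.29, 0.1947]
ee_rot: [[-1.0, -0.026, -0.003], [-0.026, 1.0, 0.001], [0.003, 0.002, -1.0]]
wrist_force: [0.5, -0.3, -1.0]
gripper_width: 0.573
t 18.97 tcp [ 0.453  -0.2895  0.1951] yaw -178.41 tilt 0.17 F [-0.8  0.3 -0.5] w 0.0501 j [-15.  15. -14.  -0. -61.  17.]
crank top 491 [ 0.4495 -0.3369  0.1215] [ 0.438 -0.347  0.118] [ 0.46  -0.327  0.124]
wheel 4684 ((0.49936726689338684, -0.33401545882225037), 0.06488493829965591) [ 0.4349 -0.3986  0.062 ] [ 0.5639 -0.2706  0.0717]
```

View pics/w5.png

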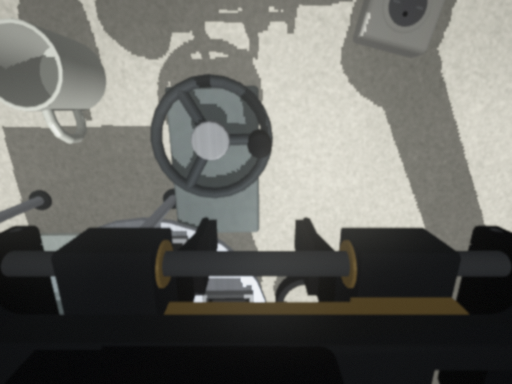

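```bash
python3 -c "
from h import *
go(.4495,-.3367,.081,-178)"
python3 -m jog '[[[0.002,-0.02,0],[0,0,0]],[[0.004,-0.047,0],[0,0,0]],[[0.0045,-0.047,0.01],[0,0,0]],[[0.0045,-0.047,0.03],[0,0,0]],[[0.0045,-0.047,0.05],[0,0,0]],[[0.0045,-0.047,0.07],[0,0,0]],[[0.0045,-0.047,0.09],[0,0,0]],[[0.0045,-0.047,0.105],[0,0,0]],[[0.0045,-0.047,0.114],[0,0,0]],[[0.0045,-0.047,0.114],[0,0,0]]]'
python3 -c "
from h import *
st();go(.4495,-.3367,.081,-178)"
```

```text
shift [ 0.0045 -0.0473  0.114 ] turn [ 0.02 -0.03 -0.08] rows>= 3.0
time_s: 19.8
tcp_pos: [0.4494, -0.3352, 0.0801]
ee_rot: [[-1.0, -0.029, -0.005], [-0.029, 1.0, 0.002], [0.005, 0.003, -1.0]]
wrist_force: [-0.5, 0.7, -0.3]
gripper_width: 0.572
t 19.8 tcp [ 0.4494 -0.3352  0.0801] yaw -178.31 tilt 0.31 F [-0.5  0.7 -0.3] w 0.0497 j [-20.  24. -19.  -0. -47.  22.]
shift [-0.0001 -0.0015 -0.0009] turn [ 0.03 -0.05 -0.06] rows>= 0.1
```

Close on the crank.

```bash
python3 -m jog '[[[0,-0.0015,0],[0,0,0]],[[0,-0.0015,0],[0,0,0]],[[0,-0.0015,0],[0,0,0]],[[0,-0.0015,0],[0,0,0]],[[0,-0.0015,0],[0,0,0]],[[0,-0.0015,0],[0,0,0]],[[0,-0.0015,0],[0,0,0]],[[0,-0.0015,0],[0,0,0]],[[0,-0.0015,0],[0,0,0]],[[0,-0.0015,0],[0,0,0]]]' 0.012
python3 -m jog '[[[-0.0024,0.0155,0],[0,0,0]],[[-0.0095,0.0294,0],[0,0,0]],[[-0.0206,0.0405,0],[0,0,0]],[[-0.0345,0.0476,0],[0,0,0]],[[-0.05,0.05,0],[0,0,0]],[[-0.0655,0.0476,0],[0,0,0]],[[-0.0794,0.0405,0],[0,0,0]],[[-0.0905,0.0294,0],[0,0,0]],[[-0.0976,0.0155,0],[0,0,0]],[[-0.1,0,0],[0,0,0]]]'
python3 -c "
from h import *
st()"
```

```text
time_s: 20.63
tcp_pos: [0.4505, -0.3386, 0.0832]
ee_rot: [[-1.0, -0.029, -0.0], [-0.029, 1.0, -0.0], [0.0, -0.0, -1.0]]
wrist_force: [-1.9, 1.8, 5.3]
gripper_width: 0.244
time_s: 21.47
tcp_pos: [0.5506, -0.3355, 0.0832]
ee_rot: [[-1.0, -0.03, -0.003], [-0.03, 1.0, 0.001], [0.003, 0.001, -1.0]]
wrist_force: [-7.0, 2.7, 9.9]
gripper_width: 0.245
t 21.47 tcp [ 0.5506 -0.3355  0.0832] yaw -178.28 tilt 0.18 F [-7.   2.7  9.9] w 0.0213 j [-17.  31.  -6.   0. -53.  19.]
```

```bash
python3 -m jog '[[[0.0024,-0.0155,0],[0,0,0]],[[0.0095,-0.0294,0],[0,0,0]],[[0.0206,-0.0405,0],[0,0,0]],[[0.0345,-0.0476,0],[0,0,0]],[[0.05,-0.05,0],[0,0,0]],[[0.0655,-0.0476,0],[0,0,0]],[[0.0794,-0.0405,0],[0,0,0]],[[0.0905,-0.0294,0],[0,0,0]],[[0.0976,-0.0155,0],[0,0,0]],[[0.1,0,0],[0,0,0]]]'
python3 -m jog '[[[-0.0024,0.0155,0],[0,0,0]],[[-0.0095,0.0294,0],[0,0,0]],[[-0.0206,0.0405,0],[0,0,0]],[[-0.0345,0.0476,0],[0,0,0]],[[-0.05,0.05,0],[0,0,0]],[[-0.0655,0.0476,0],[0,0,0]],[[-0.0794,0.0405,0],[0,0,0]],[[-0.0905,0.0294,0],[0,0,0]],[[-0.0976,0.0155,0],[0,0,0]],[[-0.1,0,0],[0,0,0]]]'
python3 -m jog '[[[0.0024,-0.0155,0],[0,0,0]],[[0.0095,-0.0294,0],[0,0,0]],[[0.0206,-0.0405,0],[0,0,0]],[[0.0345,-0.0476,0],[0,0,0]],[[0.05,-0.05,0],[0,0,0]],[[0.0655,-0.0476,0],[0,0,0]],[[0.0794,-0.0405,0],[0,0,0]],[[0.0905,-0.0294,0],[0,0,0]],[[0.0976,-0.0155,0],[0,0,0]],[[0.1,0,0],[0,0,0]]]'
python3 -m jog '[[[0,0,0],[0,0,0]],[[0,0,0],[0,0,0]],[[0,0,0],[0,0,0]],[[0,0,0],[0,0,0]],[[0,0,0],[0,0,0]],[[0,0,0],[0,0,0]],[[0,0,0],[0,0,0]],[[0,0,0],[0,0,0]],[[0,0,0],[0,0,0]],[[0,0,0],[0,0,0]]]'
python3 -c "
from h import *
st(); s,p,d=cap('top','t4.png')
cv2.imwrite('pics/t4b.png',cv2.resize(p[60:260,60:420],None,fx=2.2,fy=2.2))"
```

```text
time_s: 22.3
tcp_pos: [0.4505, -0.3394, 0.0832]
ee_rot: [[-1.0, -0.028, 0.001], [-0.028, 1.0, -0.002], [-0.001, -0.002, -1.0]]
wrist_force: [0.3, -2.6, 2.1]
gripper_width: 0.244
time_s: 23.13
tcp_pos: [0.5506, -0.3355, 0.0831]
ee_rot: [[-1.0, -0.03, -0.004], [-0.03, 1.0, 0.001], [0.003, 0.001, -1.0]]
wrist_force: [-8.1, 2.1, 11.7]
gripper_width: 0.245
time_s: 23.97
tcp_pos: [0.4506, -0.3396, 0.0832]
ee_rot: [[-1.0, -0.028, 0.001], [-0.028, 1.0, -0.002], [-0.001, -0.002, -1.0]]
wrist_force: [-0.1, -2.5, 3.3]
gripper_width: 0.243
time_s: 24.8
tcp_pos: [0.4506, -0.3385, 0.0832]
ee_rot: [[-1.0, -0.029, -0.001], [-0.029, 1.0, 0.0], [0.001, 0.0, -1.0]]
wrist_force: [-3.8, 1.6, 8.5]
gripper_width: 0.243
t 24.8 tcp [ 0.4506 -0.3385  0.0832] yaw -178.34 tilt 0.09 F [-3.8  1.6  8.5] w 0.0212 j [-20.  24. -19.   0. -47.  22.]
```

View pics/t4b.png

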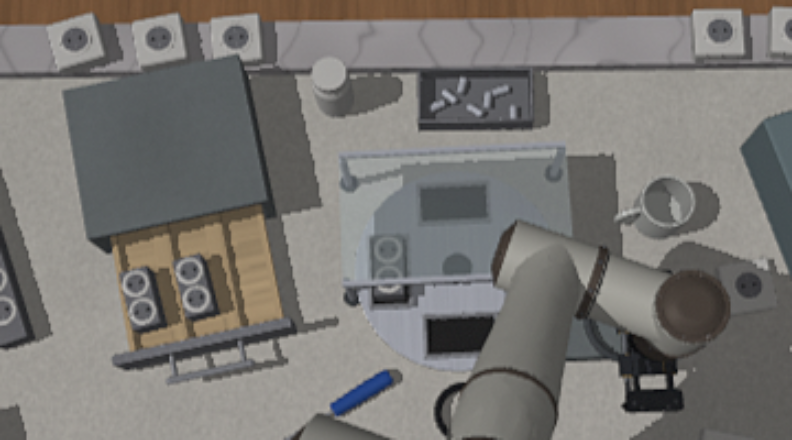

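```bash
python3 -m jog '[[[0,0,0],[0,0,0]],[[0,0,0],[0,0,0]],[[0,0,0],[0,0,0]],[[0,0,0],[0,0,0]],[[0,0,-0.01],[0,0,0]],[[0,0,-0.03],[0,0,0]],[[0,0,-0.055],[0,0,0]],[[0,0,-0.08],[0,0,0]],[[0,0,-0.105],[0,0,0]],[[0,0,-0.125],[0,0,0]]]' 0.065
python3 -c "
from h import *
st();go(.560,.30,.2,105.6)"; python3 crank.py w6.png
```

```text
time_s: 25.68
tcp_pos: [0.4513, -0.3388, 0.2105]
ee_rot: [[-1.0, -0.029, 0.003], [-0.029, 1.0, -0.002], [-0.003, -0.002, -1.0]]
wrist_force: [0.3, -0.2, -1.2]
gripper_width: 0.742
t 25.68 tcp [ 0.4513 -0.3388  0.2105] yaw -178.34 tilt 0.18 F [ 0.3 -0.2 -1.2] w 0.0645 j [-20.  17.  -9.   0. -64.  22.]
shift [-0.1271  0.6354  0.0098] turn [ 0.    0.04 15.21] rows>= 15.5
t 25.73 tcp [ 0.4533 -0.3401  0.2147] yaw -178.29 tilt 0.63 F [ 1.2 -1.   4. ] w 0.0643 j [-20.  16.  -9.   0. -64.  22.]
crank top 373 [ 0.4495 -0.3375  0.1215] [ 0.438 -0.347  0.117] [ 0.46  -0.327  0.124]
wheel 3534 ((0.49944156408309937, -0.3343503177165985), 0.06481175124645233) [ 0.4348 -0.3986  0.062 ] [ 0.5625 -0.2708  0.0719]
```

```bash
python3 -m jog '[[[-0.006,0.025,0],[0,0,0.6]],[[-0.012,0.055,0],[0,0,1.4]],[[-0.018,0.09,0],[0,0,2.2]],[[-0.025,0.125,0],[0,0,3]],[[-0.031,0.16,0],[0,0,3.8]],[[-0.038,0.195,0],[0,0,4.6]],[[-0.045,0.23,0],[0,0,5.4]],[[-0.052,0.265,0],[0,0,6.3]],[[-0.059,0.3,0],[0,0,7.2]],[[-0.066,0.335,0],[0,0,8]]]'
python3 -c "
from h import *
st();go(.560,.30,.2,105.6)"
```

```text
time_s: 26.57
tcp_pos: [0.5073, 0.0002, 0.2083]
ee_rot: [[-0.782, 0.623, 0.001], [0.623, 0.782, 0.0], [-0.001, 0.001, -1.0]]
wrist_force: [0.4, -0.2, -0.4]
gripper_width: 0.75
t 26.57 tcp [5.073e-01 2.000e-04 2.083e-01] yaw 141.44 tilt 0.07 F [ 0.4 -0.2 -0.4] w 0.0652 j [ 18.  11. -17.   0. -62. -57.]
shift [0.1456 0.2673 0.0084] turn [0.01 0.   7.17] rows>= 7.3
```

```bash
python3 -m jog '[[[0.018,0.033,0],[0,0,0.9]],[[0.036,0.066,0],[0,0,1.8]],[[0.055,0.1,0.002],[0,0,2.7]],[[0.073,0.134,0.004],[0,0,3.6]],[[0.091,0.167,0.006],[0,0,4.5]],[[0.11,0.2,0.008],[0,0,5.4]],[[0.127,0.234,0.008],[0,0,6.3]],[[0.14,0.257,0.008],[0,0,7.1]],[[0.145,0.266,0.008],[0,0,7.1]],[[0.145,0.266,0.008],[0,0,7.1]]]'
python3 wl.py w7.png; python3 -c "
from h import *
s,p,d=cap('scene','s7.png'); cv2.imwrite('pics/s7b.png',cv2.resize(p[130:330,110:480],None,fx=2.1,fy=2.1))"
```

```text
time_s: 27.4
tcp_pos: [0.5586, 0.2992, 0.1991]
ee_rot: [[-0.282, 0.96, -0.0], [0.96, 0.282, 0.0], [0.0, -0.0, -1.0]]
wrist_force: [0.3, -0.6, 0.4]
gripper_width: 0.746
t 27.4 tcp [0.5586 0.2992 0.1991] yaw 106.35 tilt 0.0 F [ 0.3 -0.6  0.4] w 0.0649 j [  43.   24.   -0.   -0.  -66. -116.]
scene [545.5 379.6] [92.1 46.9] 15.2 z 0.0665 mean [0.5486 0.3779] 437
scene [561.6 300.9] [93.4 47.5] 17.2 z 0.0667 mean [0.5661 0.3002] 449
wrist [559.2 302.8] [89.5 43.3] 15.3 z 0.0669 mean [0.5569 0.3018] 3002
wrist [541.8 380.6] [89.5 44.4] 15.7 z 0.067 mean [0.5394 0.3784] 2864
```

View pics/s7b.png

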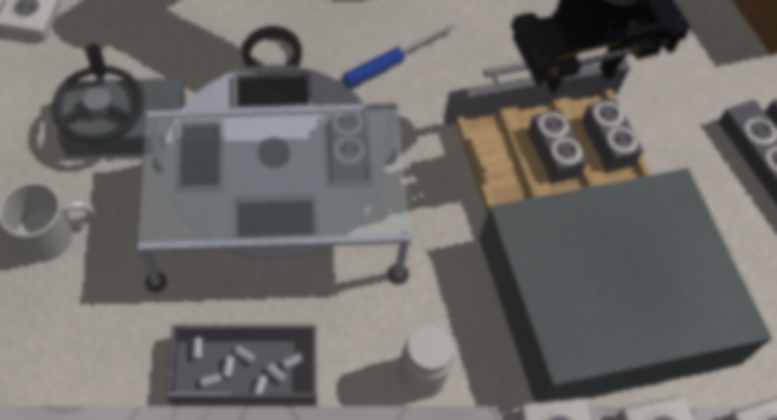

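```bash
python3 -m jog '[[[0.0034,0.0014,0.02],[0,0,0.15]],[[0.0034,0.0014,0.045],[0,0,0.15]],[[0.0034,0.0014,0.07],[0,0,0.15]],[[0.0034,0.0014,0.09],[0,0,0.15]],[[0.0034,0.0014,0.11],[0,0,0.15]],[[0.0034,0.0014,0.13],[0,0,0.15]],[[0.0034,0.0014,0.145],[0,0,0.15]],[[0.0034,0.0014,0.155],[0,0,0.15]],[[0.0034,0.0014,0.159],[0,0,0.15]],[[0.0034,0.0014,0.159],[0,0,0.15]]]'
python3 -m jog '[[[0,0,0],[0,0,0]],[[0,0,0],[0,0,0]],[[0,0,0],[0,0,0]],[[0,0,0],[0,0,0]],[[0,0,0],[0,0,0]],[[0,0,0],[0,0,0]],[[0,0,0],[0,0,0]],[[0,0,-0.003],[0,0,0]],[[0,0,-0.008],[0,0,0]],[[0,0,-0.014],[0,0,0]]]' 0.03
python3 -m jog '[[[0,0,-0.015],[0,0,0]],[[0,0,-0.03],[0,0,0]],[[0,0,-0.045],[0,0,0]],[[0,0,-0.06],[0,0,0]],[[0,0,-0.075],[0,0,0]],[[0,0,-0.09],[0,0,0]],[[0,0,-0.105],[0,0,0]],[[0,0,-0.12],[0,0,0]],[[0,0,-0.135],[0,0,0]],[[0,0,-0.146],[0,0,0]]]'
python3 -c "
from h import *
st();go(.481,-.0888,.2,182)"
```

```text
time_s: 28.43
tcp_pos: [0.5588, 0.2996, 0.0402]
ee_rot: [[-0.265, 0.964, -0.001], [0.964, 0.265, -0.001], [-0.001, -0.001, -1.0]]
wrist_force: [0.3, 0.1, 0.7]
gripper_width: 0.747
time_s: 29.27
tcp_pos: [0.5582, 0.3, 0.0539]
ee_rot: [[-0.265, 0.964, -0.002], [0.964, 0.265, -0.001], [-0.001, -0.002, -1.0]]
wrist_force: [0.5, -0.6, -1.3]
gripper_width: 0.505
time_s: 30.1
tcp_pos: [0.559, 0.3005, 0.2022]
ee_rot: [[-0.265, 0.964, 0.001], [0.964, 0.265, 0.001], [0.0, 0.001, -1.0]]
wrist_force: [0.7, -0.0, -1.4]
gripper_width: 0.5
t 30.1 tcp [0.559  0.3005 0.2022] yaw 105.39 tilt 0.07 F [ 0.7 -0.  -1.4] w 0.0435 j [  43.   24.    0.    0.  -66. -117.]
shift [-0.3547 -0.1786  0.0018] turn [ 1.000e-02  0.000e+00 -1.532e+01] rows>= 10.7
```

```bash
python3 -m jog '[[[-0.013,-0.007,0],[0,0,-0.5]],[[-0.03,-0.015,0],[0,0,-1.2]],[[-0.05,-0.025,0],[0,0,-2]],[[-0.07,-0.035,0],[0,0,-2.8]],[[-0.09,-0.045,0],[0,0,-3.6]],[[-0.11,-0.055,0],[0,0,-4.4]],[[-0.13,-0.065,0],[0,0,-5.2]],[[-0.15,-0.075,0],[0,0,-6]],[[-0.17,-0.085,0],[0,0,-6.8]],[[-0.19,-0.095,0],[0,0,-7.6]]]'
python3 -c "
from h import *
st();go(.481,-.0888,.2,182)"
```

```text
time_s: 30.93
tcp_pos: [0.517, 0.091, 0.2006]
ee_rot: [[-0.805, 0.594, -0.001], [0.594, 0.805, -0.0], [0.0, -0.0, -1.0]]
wrist_force: [0.1, 0.8, -2.1]
gripper_width: 0.503
t 30.93 tcp [0.517  0.091  0.2006] yaw 143.58 tilt 0.03 F [ 0.1  0.8 -2.1] w 0.0438 j [ 28.  13. -15.  -0. -61. -64.]
shift [-0.0777 -0.1661  0.0006] turn [-0.   -0.01 -7.68] rows>= 5.4
```

```bash
python3 -m jog '[[[-0.009,-0.02,0],[0,0,-0.9]],[[-0.018,-0.04,0],[0,0,-1.9]],[[-0.028,-0.06,0],[0,0,-2.9]],[[-0.038,-0.08,0],[0,0,-3.9]],[[-0.047,-0.1,0],[0,0,-4.9]],[[-0.056,-0.12,0],[0,0,-5.8]],[[-0.066,-0.14,0],[0,0,-6.7]],[[-0.074,-0.157,0],[0,0,-7.4]],[[-0.078,-0.166,0],[0,0,-7.6]],[[-0.078,-0.166,0],[0,0,-7.6]]]'
python3 - <<'E'
from h import *
from nest import nest
from socks import socks
s,p,d=cap('wrist','w8.png'); st(); nest('wrist'); go(.481,-.0888,.077,182)
socks('scene',x=(.4,.58),y=(-.2,.05),z=(.21,.24))
E
```

```text
time_s: 31.77
tcp_pos: [0.4804, -0.0892, 0.2006]
ee_rot: [[-1.0, -0.022, -0.001], [-0.022, 1.0, -0.0], [0.001, -0.0, -1.0]]
wrist_force: [0.3, 0.6, -1.2]
gripper_width: 0.506
t 31.82 tcp [ 0.4808 -0.0884  0.2006] yaw -178.75 tilt 0.01 F [-0.3  0.7 -1.3] w 0.0437 j [  9.  10. -20.  -0. -60.  -7.]
wrist [ 481.4 -122.8] [49.9 30.2] 1.3 [ 0.4812 -0.1231  0.0584] 1178
shift [ 0.0002 -0.001   0.1236] turn [ 0.    0.   -0.14] rows>= 3.0
```

View pics/w8.png

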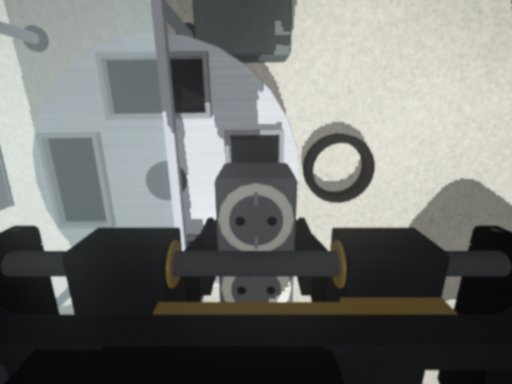

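```bash
python3 -m jog '[[[0,-0.002,0.02],[0,0,-0.14]],[[0,-0.002,0.04],[0,0,-0.14]],[[0,-0.002,0.06],[0,0,-0.14]],[[0,-0.002,0.08],[0,0,-0.14]],[[0,-0.002,0.092],[0,0,-0.14]],[[0,-0.002,0.102],[0,0,-0.14]],[[0,-0.002,0.111],[0,0,-0.14]],[[0,-0.002,0.119],[0,0,-0.14]],[[0,-0.002,0.124],[0,0,-0.14]],[[0,-0.002,0.124],[0,0,-0.14]]]'
python3 -c "
from h import *
st()"
```

```text
time_s: 32.75
tcp_pos: [0.4818, -0.0893, 0.0772]
ee_rot: [[-0.999, -0.038, 0.0], [-0.038, 0.999, -0.0], [-0.0, -0.0, -1.0]]
wrist_force: [-0.9, -0.2, 3.5]
gripper_width: 0.503
t 32.75 tcp [ 0.4818 -0.0893  0.0772] yaw -177.84 tilt 0.03 F [-0.9 -0.2  3.5] w 0.0437 j [  9.  19. -29.   0. -42.  -6.]
```

```bash
python3 -m jog '[[[0,0,0],[0,0,0]],[[0,0,0],[0,0,0]],[[0,0,0],[0,0,0]],[[0,0,0],[0,0,0]],[[0,0,0],[0,0,0]],[[0,0,-0.01],[0,0,0]],[[0,0,-0.03],[0,0,0]],[[0,0,-0.06],[0,0,0]],[[0,0,-0.09],[0,0,0]],[[0,0,-0.12],[0,0,0]]]' 0.06
python3 - <<'E'
from h import *
from socks import socks
st(); socks('scene',x=(.4,.56),y=(-.2,.05),z=(.095,.112));socks('wrist',x=(.4,.56),y=(-.2,.05),z=(.095,.112))
go(.4495,-.29,.2,-178)
s,p,d=cap('scene'); cv2.imwrite('pics/s9.png',cv2.resize(p[130:330,110:480],None,fx=2.1,fy=2.1))
E
```

```text
time_s: 33.58
tcp_pos: [0.4811, -0.0897, 0.1978]
ee_rot: [[-0.999, -0.036, -0.0], [-0.036, 0.999, -0.0], [0.0, -0.0, -1.0]]
wrist_force: [0.9, -0.2, -0.2]
gripper_width: 0.687
t 33.58 tcp [ 0.4811 -0.0897  0.1978] yaw -177.92 tilt 0.03 F [ 0.9 -0.2 -0.2] w 0.0598 j [  8.  10. -20.   0. -60.  -6.]
scene [484.2 -87.4] [47.9 87.3] 1.0 z 0.1026 mean [ 0.4869 -0.0872] 412
wrist [480.8 -87.4] [44.  88.7] 2.2 z 0.1029 mean [ 0.4809 -0.0902] 3660
wrist [540.2  23.3] [13.8 21.5] 0.3 z 0.1021 mean [0.5392 0.0237] 181
shift [ 0.0428 -0.1988  0.0016] turn [-0.01  0.14  0.03] rows>= 4.9
```

View pics/s9.png

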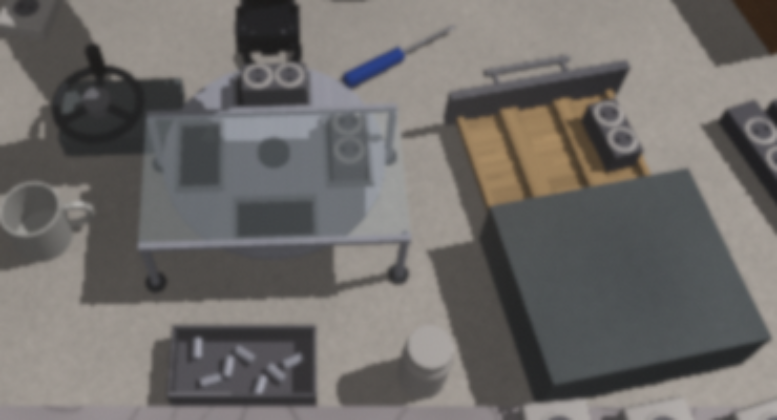

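```bash
python3 -m jog '[[[0.004,-0.024,0],[0,0,0]],[[0.01,-0.055,0],[0,0,0]],[[0.016,-0.09,0],[0,0,0]],[[0.022,-0.125,0],[0,0,0]],[[0.028,-0.16,0],[0,0,0]],[[0.034,-0.195,0],[0,0,0]],[[0.039,-0.222,0],[0,0,0]],[[0.0415,-0.238,0],[0,0,0]],[[0.043,-0.246,0],[0,0,0]],[[0.043,-0.246,0],[0,0,0]]]' 0.05
python3 crank.py w10.png; python3 -c "
from h import *
go(.4503,-.338,.082,-178)"
```

```text
time_s: 34.57
tcp_pos: [0.4464, -0.338, 0.195]
ee_rot: [[-0.999, -0.034, -0.002], [-0.034, 0.999, 0.001], [0.002, 0.001, -1.0]]
wrist_force: [0.5, -0.7, 0.4]
gripper_width: 0.577
t 34.62 tcp [ 0.4467 -0.337   0.1953] yaw -177.99 tilt 0.13 F [ 0.6 -0.4 -0.3] w 0.0502 j [-20.  17. -11.  -0. -62.  22.]
crank top 427 [ 0.4494 -0.338   0.1215] [ 0.439 -0.348  0.117] [ 0.46  -0.327  0.124]
wheel 3887 ((0.4991329312324524, -0.33438241481781006), 0.06475674360990524) [ 0.4345 -0.3987  0.062 ] [ 0.5633 -0.272   0.0717]
shift [-0.0038 -0.0013  0.1133] turn [ 0.01 -0.02  0.  ] rows>= 2.7
```

```bash
python3 -m jog '[[[-0.0035,-0.001,0.01],[0,0,0]],[[-0.0035,-0.001,0.03],[0,0,0]],[[-0.0035,-0.001,0.05],[0,0,0]],[[-0.0035,-0.001,0.07],[0,0,0]],[[-0.0035,-0.001,0.09],[0,0,0]],[[-0.0035,-0.001,0.105],[0,0,0]],[[-0.0035,-0.001,0.112],[0,0,0]],[[-0.0035,-0.001,0.112],[0,0,0]],[[-0.0035,-0.001,0.112],[0,0,0]],[[-0.0035,-0.001,0.112],[0,0,0]]]'
python3 -c "
from h import *
st()"
python3 -m jog '[[[0,0,0],[0,0,0]],[[0,0,0],[0,0,0]],[[0,0,0],[0,0,0]],[[0,0,0],[0,0,0]],[[0,0,0],[0,0,0]],[[0,0,0],[0,0,0]],[[0,0,0],[0,0,0]],[[0,0,0],[0,0,0]],[[0,0,0],[0,0,0]],[[0,0,0],[0,0,0]]]' 0.012
```

```text
time_s: 35.45
tcp_pos: [0.4519, -0.3378, 0.0855]
ee_rot: [[-0.999, -0.037, 0.002], [-0.037, 0.999, -0.001], [-0.002, -0.001, -1.0]]
wrist_force: [0.8, 0.1, -0.9]
gripper_width: 0.573
t 35.45 tcp [ 0.4519 -0.3378  0.0855] yaw -177.85 tilt 0.12 F [ 0.8  0.1 -0.9] w 0.0499 j [-20.  24. -19.   0. -47.  22.]
time_s: 36.28
tcp_pos: [0.4505, -0.338, 0.0848]
ee_rot: [[-0.999, -0.036, -0.001], [-0.036, 0.999, -0.0], [0.001, 0.0, -1.0]]
wrist_force: [-2.6, -0.3, 2.8]
gripper_width: 0.245
```

```bash
python3 -m jog '[[[-0.0024,0.0155,0],[0,0,0]],[[-0.0095,0.0294,0],[0,0,0]],[[-0.0206,0.0405,0],[0,0,0]],[[-0.0345,0.0476,0],[0,0,0]],[[-0.05,0.05,0],[0,0,0]],[[-0.0655,0.0476,0],[0,0,0]],[[-0.0794,0.0405,0],[0,0,0]],[[-0.0905,0.0294,0],[0,0,0]],[[-0.0976,0.0155,0],[0,0,0]],[[-0.1,0,0],[0,0,0]]]'
python3 -m jog '[[[0.0024,-0.0155,0],[0,0,0]],[[0.0095,-0.0294,0],[0,0,0]],[[0.0206,-0.0405,0],[0,0,0]],[[0.0345,-0.0476,0],[0,0,0]],[[0.05,-0.05,0],[0,0,0]],[[0.0655,-0.0476,0],[0,0,0]],[[0.0794,-0.0405,0],[0,0,0]],[[0.0905,-0.0294,0],[0,0,0]],[[0.0976,-0.0155,0],[0,0,0]],[[0.1,0,0],[0,0,0]]]'
python3 -m jog '[[[-0.0024,0.0155,0],[0,0,0]],[[-0.0095,0.0294,0],[0,0,0]],[[-0.0206,0.0405,0],[0,0,0]],[[-0.0345,0.0476,0],[0,0,0]],[[-0.05,0.05,0],[0,0,0]],[[-0.0655,0.0476,0],[0,0,0]],[[-0.0794,0.0405,0],[0,0,0]],[[-0.0905,0.0294,0],[0,0,0]],[[-0.0976,0.0155,0],[0,0,0]],[[-0.1,0,0],[0,0,0]]]'
python3 -m jog '[[[0.0024,-0.0155,0],[0,0,0]],[[0.0095,-0.0294,0],[0,0,0]],[[0.0206,-0.0405,0],[0,0,0]],[[0.0345,-0.0476,0],[0,0,0]],[[0.05,-0.05,0],[0,0,0]],[[0.0655,-0.0476,0],[0,0,0]],[[0.0794,-0.0405,0],[0,0,0]],[[0.0905,-0.0294,0],[0,0,0]],[[0.0976,-0.0155,0],[0,0,0]],[[0.1,0.0015,0],[0,0,0]]]'
python3 -m jog '[[[0,0,0],[0,0,0]],[[0,0,0],[0,0,0]],[[0,0,0],[0,0,0]],[[0,0,0],[0,0,0]],[[0,0,0],[0,0,0]],[[0,0,0],[0,0,0]],[[0,0,0],[0,0,0]],[[0,0,0],[0,0,0]],[[0,0,0],[0,0,0]],[[0,0,0],[0,0,0]]]'
python3 -c "
from h import *
st()"
```

```text
time_s: 37.12
tcp_pos: [0.5506, -0.334, 0.0847]
ee_rot: [[-0.999, -0.038, -0.004], [-0.038, 0.999, 0.001], [0.004, 0.001, -1.0]]
wrist_force: [-8.8, 3.2, 9.9]
gripper_width: 0.245
time_s: 37.95
tcp_pos: [0.4506, -0.3388, 0.0848]
ee_rot: [[-0.999, -0.035, 0.0], [-0.035, 0.999, -0.001], [-0.0, -0.001, -1.0]]
wrist_force: [-0.1, -2.2, 2.0]
gripper_width: 0.24
time_s: 38.78
tcp_pos: [0.5507, -0.3342, 0.0847]
ee_rot: [[-0.999, -0.038, -0.005], [-0.038, 0.999, 0.001], [0.005, 0.001, -1.0]]
wrist_force: [-9.6, 2.2, 10.8]
gripper_width: 0.24
time_s: 39.62
tcp_pos: [0.4505, -0.3377, 0.0847]
ee_rot: [[-0.999, -0.035, -0.001], [-0.035, 0.999, -0.002], [0.001, -0.002, -1.0]]
wrist_force: [-1.8, -3.0, 2.0]
gripper_width: 0.246
time_s: 40.45
tcp_pos: [0.4505, -0.3367, 0.0847]
ee_rot: [[-0.999, -0.036, -0.003], [-0.036, 0.999, 0.001], [0.003, 0.001, -1.0]]
wrist_force: [-5.0, 1.2, 7.9]
gripper_width: 0.245
t 40.45 tcp [ 0.4505 -0.3367  0.0847] yaw -177.91 tilt 0.16 F [-5.   1.2  7.9] w 0.0214 j [-20.  24. -19.   0. -48.  22.]
```

```bash
python3 -m jog '[[[0,0,0],[0,0,0]],[[0,0,0],[0,0,0]],[[0,0,0],[0,0,0]],[[0,0,0],[0,0,0]],[[0,0,-0.01],[0,0,0]],[[0,0,-0.03],[0,0,0]],[[0,0,-0.055],[0,0,0]],[[0,0,-0.08],[0,0,0]],[[0,0,-0.105],[0,0,0]],[[0,0,-0.122],[0,0,0]]]' 0.065
python3 - <<'E'
from h import *
from socks import socks
st();go(.542,.379,.2,105.7); socks('scene',x=(.5,.72))
s,p,d=cap('scene'); cv2.imwrite('pics/s11.png',cv2.resize(p[130:330,110:480],None,fx=2.1,fy=2.1))
E
```

```text
time_s: 41.28
tcp_pos: [0.4521, -0.337, 0.2102]
ee_rot: [[-0.999, -0.037, 0.004], [-0.037, 0.999, -0.002], [-0.004, -0.003, -1.0]]
wrist_force: [0.8, -0.0, 0.1]
gripper_width: 0.738
t 41.28 tcp [ 0.4521 -0.337   0.2102] yaw -177.88 tilt 0.29 F [ 0.8 -0.   0.1] w 0.0642 j [-20.  16. -10.   0. -64.  22.]
shift [-0.1163  0.7122  0.0088] turn [1.000e-02 6.000e-02 1.528e+01] rows>= 17.3
scene [543.8 382.7] [92.6 46.5] 12.9 z 0.0664 mean [0.5469 0.3816] 430
```

View pics/s11.png

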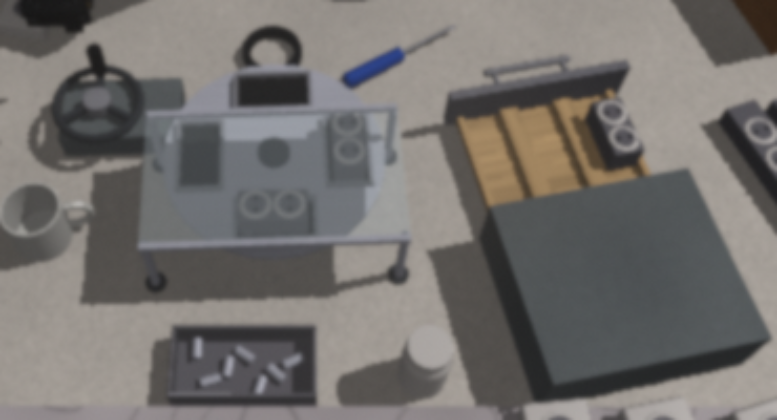

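```bash
python3 -m jog '[[[-0.005,0.025,0],[0,0,0.6]],[[-0.01,0.06,0],[0,0,1.4]],[[-0.016,0.095,0],[0,0,2.2]],[[-0.022,0.132,0],[0,0,3]],[[-0.028,0.17,0],[0,0,3.8]],[[-0.034,0.207,0],[0,0,4.6]],[[-0.04,0.244,0],[0,0,5.4]],[[-0.046,0.281,0],[0,0,6.3]],[[-0.052,0.318,0],[0,0,7.2]],[[-0.058,0.355,0],[0,0,8]]]'
python3 -c "
from h import *
st();go(.542,.379,.2,104)"
```

```text
time_s: 42.22
tcp_pos: [0.4954, 0.0224, 0.2061]
ee_rot: [[-0.787, 0.617, -0.001], [0.617, 0.787, 0.0], [0.001, -0.0, -1.0]]
wrist_force: [0.4, -0.2, 1.0]
gripper_width: 0.748
t 42.22 tcp [0.4954 0.0224 0.2061] yaw 141.88 tilt 0.04 F [ 0.4 -0.2  1. ] w 0.0651 j [ 21.  10. -19.  -0. -61. -59.]
shift [0.1834 0.3093 0.0061] turn [-0.01 -0.01  7.58] rows>= 8.6
```

```bash
python3 -m jog '[[[0.021,0.036,0],[0,0,0.9]],[[0.042,0.071,0],[0,0,1.8]],[[0.063,0.106,0.002],[0,0,2.7]],[[0.084,0.142,0.004],[0,0,3.6]],[[0.105,0.177,0.005],[0,0,4.5]],[[0.126,0.212,0.006],[0,0,5.4]],[[0.147,0.248,0.006],[0,0,6.3]],[[0.165,0.278,0.006],[0,0,7]],[[0.178,0.3,0.006],[0,0,7.4]],[[0.183,0.309,0.006],[0,0,7.5]]]'
python3 -m jog '[[[0,0,0],[0,0,0]],[[0,0,0],[0,0,0]],[[0,0,0],[0,0,0]],[[0,0,0],[0,0,0]],[[0,0,0],[0,0,0]],[[0,0,0],[0,0,0]],[[0,0,0],[0,0,0]],[[0,0,0],[0,0,0]],[[0,0,0],[0,0,0]],[[0,0,0],[0,0,0]]]'
python3 wl.py w12.png
```

```text
time_s: 43.05
tcp_pos: [0.541, 0.3803, 0.1987]
ee_rot: [[-0.253, 0.967, -0.001], [0.967, 0.253, -0.0], [-0.0, -0.001, -1.0]]
wrist_force: [0.5, 0.2, -0.2]
gripper_width: 0.748
time_s: 43.88
tcp_pos: [0.5414, 0.3766, 0.2006]
ee_rot: [[-0.252, 0.968, 0.0], [0.968, 0.252, 0.0], [0.0, 0.0, -1.0]]
wrist_force: [0.2, 0.3, -0.4]
gripper_width: 0.746
t 43.88 tcp [0.5414 0.3766 0.2006] yaw 104.58 tilt 0.0 F [ 0.2  0.3 -0.4] w 0.0649 j [  49.   26.    4.   -0.  -68. -124.]
scene [543.6 383.4] [91.3 50. ] 10.1 z 0.0666 mean [0.5471 0.3815] 432
wrist [539.9 384.7] [89.3 44. ] 12.0 z 0.067 mean [0.5396 0.384 ] 2826
```

View pics/w12.png

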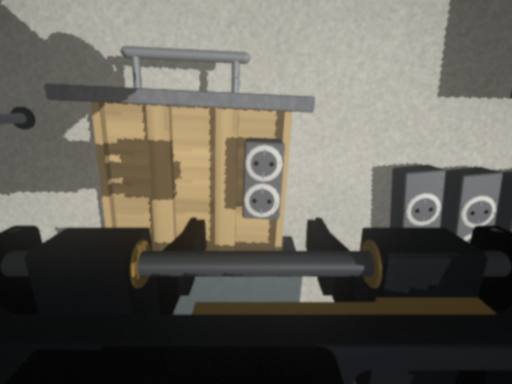

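```bash
python3 -m jog '[[[0.004,0.001,0.02],[0,0,0.5]],[[0.008,0.001,0.045],[0,0,0.5]],[[0.008,0.001,0.07],[0,0,0.5]],[[0.008,0.001,0.09],[0,0,0.5]],[[0.008,0.001,0.11],[0,0,0.5]],[[0.008,0.001,0.13],[0,0,0.5]],[[0.008,0.001,0.145],[0,0,0.5]],[[0.008,0.001,0.155],[0,0,0.5]],[[0.008,0.001,0.16],[0,0,0.5]],[[0.008,0.001,0.16],[0,0,0.5]]]'
python3 -m jog '[[[0,0,0],[0,0,0]],[[0,0,0],[0,0,0]],[[0,0,0],[0,0,0]],[[0,0,0],[0,0,0]],[[0,0,0],[0,0,0]],[[0,0,0],[0,0,0]],[[0,0,0],[0,0,0]],[[0,0,-0.003],[0,0,0]],[[0,0,-0.008],[0,0,0]],[[0,0,-0.014],[0,0,0]]]' 0.03
python3 -m jog '[[[0,0,-0.015],[0,0,0]],[[0,0,-0.03],[0,0,0]],[[0,0,-0.045],[0,0,0]],[[0,0,-0.06],[0,0,0]],[[0,0,-0.075],[0,0,0]],[[0,0,-0.09],[0,0,0]],[[0,0,-0.105],[0,0,0]],[[0,0,-0.12],[0,0,0]],[[0,0,-0.135],[0,0,0]],[[0,0,-0.146],[0,0,0]]]'
python3 -c "
from h import *
st();go(.481,-.0895,.2,182)"
```

```text
time_s: 44.87
tcp_pos: [0.54, 0.3844, 0.0395]
ee_rot: [[-0.209, 0.978, -0.001], [0.978, 0.209, -0.001], [-0.001, -0.002, -1.0]]
wrist_force: [0.4, 0.1, 0.0]
gripper_width: 0.746
time_s: 45.7
tcp_pos: [0.5396, 0.3843, 0.0537]
ee_rot: [[-0.209, 0.978, -0.002], [0.978, 0.209, -0.001], [-0.001, -0.002, -1.0]]
wrist_force: [-0.2, -0.4, -1.9]
gripper_width: 0.506
time_s: 46.53
tcp_pos: [0.5404, 0.3854, 0.2024]
ee_rot: [[-0.21, 0.978, 0.001], [0.978, 0.21, 0.002], [0.002, 0.002, -1.0]]
wrist_force: [0.3, -0.3, -1.3]
gripper_width: 0.504
t 46.53 tcp [0.5404 0.3854 0.2024] yaw 102.11 tilt 0.13 F [ 0.3 -0.3 -1.3] w 0.0439 j [  49.   27.    5.   -0.  -68. -127.]
shift [-0.4518 -0.1577  0.0014] turn [  0.03  -0.   -15.98] rows>= 11.5
```

```bash
python3 -m jog '[[[-0.012,-0.004,0],[0,0,-0.5]],[[-0.03,-0.01,0],[0,0,-1.1]],[[-0.053,-0.018,0],[0,0,-1.9]],[[-0.076,-0.026,0],[0,0,-2.7]],[[-0.1,-0.035,0],[0,0,-3.5]],[[-0.124,-0.043,0],[0,0,-4.3]],[[-0.148,-0.052,0],[0,0,-5.2]],[[-0.172,-0.06,0],[0,0,-6.1]],[[-0.196,-0.068,0],[0,0,-7]],[[-0.22,-0.077,0],[0,0,-7.9]]]'
python3 -c "
from h import *
st();go(.481,-.0895,.2,182)"
```

```text
time_s: 47.37
tcp_pos: [0.5108, 0.1526, 0.2007]
ee_rot: [[-0.786, 0.618, 0.0], [0.618, 0.786, 0.001], [0.0, 0.001, -1.0]]
wrist_force: [-0.2, -0.6, -2.0]
gripper_width: 0.501
t 47.37 tcp [0.5108 0.1526 0.2007] yaw 141.82 tilt 0.04 F [-0.2 -0.6 -2. ] w 0.0436 j [ 34.  14. -14.  -0. -61. -72.]
shift [-0.1263 -0.2087  0.0006] turn [ 0.01  0.   -8.04] rows>= 5.9
```

```bash
python3 -m jog '[[[-0.014,-0.024,0],[0,0,-0.9]],[[-0.028,-0.047,0],[0,0,-1.8]],[[-0.043,-0.071,0],[0,0,-2.7]],[[-0.058,-0.095,0],[0,0,-3.6]],[[-0.072,-0.119,0],[0,0,-4.6]],[[-0.087,-0.143,0],[0,0,-5.5]],[[-0.101,-0.167,0],[0,0,-6.4]],[[-0.114,-0.188,0],[0,0,-7.2]],[[-0.123,-0.203,0],[0,0,-7.8]],[[-0.126,-0.208,0],[0,0,-8]]]'
python3 -m jog '[[[0,0,0],[0,0,0]],[[0,0,0],[0,0,0]],[[0,0,0],[0,0,0]],[[0,0,0],[0,0,0]],[[0,0,0],[0,0,0]],[[0,0,0],[0,0,0]],[[0,0,0],[0,0,0]],[[0,0,0],[0,0,0]],[[0,0,0],[0,0,0]],[[0,0,0],[0,0,0]]]'
python3 - <<'E'
from h import *
from nest import nest
s,p,d=cap('wrist','w13.png'); st(); nest('wrist'); go(.481,-.0895,.077,182)
E
```

```text
time_s: 48.2
tcp_pos: [0.4799, -0.0896, 0.2007]
ee_rot: [[-1.0, -0.027, 0.0], [-0.027, 1.0, 0.0], [-0.0, 0.0, -1.0]]
wrist_force: [-0.4, 0.2, -1.5]
gripper_width: 0.508
time_s: 49.03
tcp_pos: [0.4806, -0.0877, 0.2005]
ee_rot: [[-1.0, -0.028, -0.0], [-0.028, 1.0, 0.0], [0.0, 0.0, -1.0]]
wrist_force: [-0.4, 1.0, -2.1]
gripper_width: 0.505
t 49.08 tcp [ 0.4806 -0.0878  0.2005] yaw -178.42 tilt 0.0 F [ 0.8  0.3 -0.7] w 0.0441 j [  9.  10. -20.   0. -60.  -7.]
wrist [ 481.4 -123.9] [49.9 26.8] 1.6 [ 0.4811 -0.1241  0.0584] 1088
shift [-0.0004 -0.0017  0.1235] turn [-0.   -0.   -0.08] rows>= 3.0
```

View pics/w13.png

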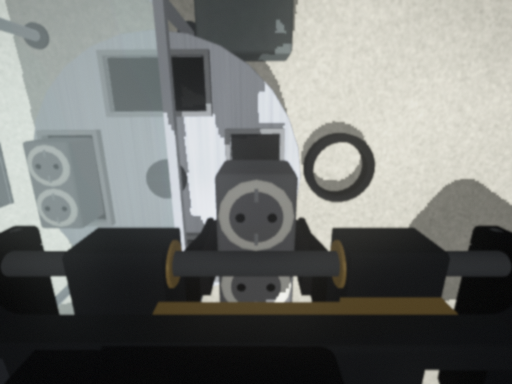

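```bash
python3 -m jog '[[[0,-0.001,0.02],[0,0,0]],[[0,-0.001,0.04],[0,0,0]],[[0,-0.001,0.06],[0,0,0]],[[0,-0.001,0.08],[0,0,0]],[[0,-0.001,0.092],[0,0,0]],[[0,-0.001,0.102],[0,0,0]],[[0,-0.001,0.111],[0,0,0]],[[0,-0.001,0.119],[0,0,0]],[[0,-0.001,0.124],[0,0,0]],[[0,-0.001,0.124],[0,0,0]]]'
python3 -c "
from h import *
st()"
python3 -m jog '[[[0,0,0],[0,0,0]],[[0,0,0],[0,0,0]],[[0,0,0],[0,0,0]],[[0,0,0],[0,0,0]],[[0,0,0],[0,0,0]],[[0,0,-0.01],[0,0,0]],[[0,0,-0.03],[0,0,0]],[[0,0,-0.06],[0,0,0]],[[0,0,-0.09],[0,0,0]],[[0,0,-0.12],[0,0,0]]]' 0.06
python3 - <<'E'
from h import *
from socks import socks
st(); socks('scene',x=(.4,.56),y=(-.2,.05),z=(.095,.112));socks('wrist',x=(.4,.56),y=(-.2,.05),z=(.095,.112))
go(.450,-.338,.197,-178)
E
```

```text
time_s: 49.97
tcp_pos: [0.4809, -0.0889, 0.0773]
ee_rot: [[-1.0, -0.029, 0.0], [-0.029, 1.0, -0.001], [-0.0, -0.001, -1.0]]
wrist_force: [-0.6, -0.3, 4.3]
gripper_width: 0.507
t 49.97 tcp [ 0.4809 -0.0889  0.0773] yaw -178.36 tilt 0.04 F [-0.6 -0.3  4.3] w 0.0441 j [  9.  18. -29.   0. -42.  -7.]
time_s: 50.8
tcp_pos: [0.4803, -0.0889, 0.1978]
ee_rot: [[-1.0, -0.028, -0.001], [-0.028, 1.0, -0.0], [0.001, -0.0, -1.0]]
wrist_force: [-0.0, 1.0, -0.2]
gripper_width: 0.688
t 50.8 tcp [ 0.4803 -0.0889  0.1978] yaw -178.41 tilt 0.03 F [-0.   1.  -0.2] w 0.0598 j [  9.  10. -20.   0. -60.  -7.]
scene [484.3 -89.2] [47.3 89.6] 2.2 z 0.1024 mean [ 0.486 -0.09 ] 422
wrist [480.  -88.9] [44.1 88.9] 1.5 z 0.103 mean [ 0.4801 -0.0915] 3693
wrist [539.9  23.1] [18.8 12.9] 83.3 z 0.102 mean [0.5399 0.0236] 160
shift [ 0.0413 -0.2481  0.0045] turn [-0.    0.13 -0.07] rows>= 6.0
```

```bash
python3 -m jog '[[[0.004,-0.024,0],[0,0,0]],[[0.01,-0.055,0],[0,0,0]],[[0.016,-0.09,0],[0,0,0]],[[0.021,-0.125,0],[0,0,0]],[[0.027,-0.16,0],[0,0,0]],[[0.032,-0.195,0],[0,0,0]],[[0.036,-0.222,0],[0,0,0]],[[0.038,-0.238,0],[0,0,0]],[[0.04,-0.247,0],[0,0,0]],[[0.04,-0.247,0],[0,0,0]]]' 0.05
python3 crank.py w14.png; python3 -c "
from h import *
go(.4503,-.337,.082,-178)"
```

```text
time_s: 51.73
tcp_pos: [0.4468, -0.338, 0.1956]
ee_rot: [[-1.0, -0.025, -0.001], [-0.025, 1.0, 0.001], [0.001, 0.001, -1.0]]
wrist_force: [-0.2, -0.5, -0.2]
gripper_width: 0.571
t 51.78 tcp [ 0.447  -0.3369  0.1958] yaw -178.5 tilt 0.07 F [-0.4  0.9  0.5] w 0.0499 j [-20.  17. -11.  -0. -62.  22.]
crank top 419 [ 0.4493 -0.3372  0.1214] [ 0.439 -0.347  0.117] [ 0.46  -0.326  0.124]
wheel 3882 ((0.4992818534374237, -0.33443593978881836), 0.06480884552001953) [ 0.4349 -0.3984  0.062 ] [ 0.563  -0.2721  0.0719]
shift [-0.0034 -0.0002  0.1138] turn [ 0.01 -0.01 -0.1 ] rows>= 2.7
```

```bash
python3 -m jog '[[[-0.003,0,0.01],[0,0,0]],[[-0.003,0,0.03],[0,0,0]],[[-0.003,0,0.05],[0,0,0]],[[-0.003,0,0.07],[0,0,0]],[[-0.003,0,0.09],[0,0,0]],[[-0.003,0,0.105],[0,0,0]],[[-0.003,0,0.112],[0,0,0]],[[-0.003,0,0.112],[0,0,0]],[[-0.003,0,0.112],[0,0,0]],[[-0.003,0,0.112],[0,0,0]]]'
python3 -m jog '[[[0,0,0],[0,0,0]],[[0,0,0],[0,0,0]],[[0,0,0],[0,0,0]],[[0,0,0],[0,0,0]],[[0,0,0],[0,0,0]],[[0,0,0],[0,0,0]],[[0,0,0],[0,0,0]],[[0,0,0],[0,0,0]],[[0,0,0],[0,0,0]],[[0,0,0],[0,0,0]]]' 0.012
python3 -m jog '[[[-0.0024,0.0155,0],[0,0,0]],[[-0.0095,0.0294,0],[0,0,0]],[[-0.0206,0.0405,0],[0,0,0]],[[-0.0345,0.0476,0],[0,0,0]],[[-0.05,0.05,0],[0,0,0]],[[-0.0655,0.0476,0],[0,0,0]],[[-0.0794,0.0405,0],[0,0,0]],[[-0.0905,0.0294,0],[0,0,0]],[[-0.0976,0.0155,0],[0,0,0]],[[-0.1,0,0],[0,0,0]]]'
python3 -c "
from h import *
st()"
```

```text
time_s: 52.62
tcp_pos: [0.4514, -0.3367, 0.0856]
ee_rot: [[-1.0, -0.029, 0.002], [-0.029, 1.0, -0.001], [-0.002, -0.001, -1.0]]
wrist_force: [-0.2, 0.3, 0.7]
gripper_width: 0.573
time_s: 53.45
tcp_pos: [0.4505, -0.3368, 0.0847]
ee_rot: [[-1.0, -0.028, -0.0], [-0.028, 1.0, -0.0], [0.0, -0.0, -1.0]]
wrist_force: [-0.6, -0.2, 2.2]
gripper_width: 0.245
time_s: 54.28
tcp_pos: [0.5505, -0.3335, 0.0847]
ee_rot: [[-1.0, -0.029, -0.004], [-0.029, 1.0, 0.001], [0.003, 0.001, -1.0]]
wrist_force: [-6.4, 2.2, 6.8]
gripper_width: 0.245
t 54.28 tcp [ 0.5505 -0.3335  0.0847] yaw -178.34 tilt 0.21 F [-6.4  2.2  6.8] w 0.0213 j [-17.  31.  -6.  -0. -53.  19.]
```

```bash
python3 -m jog '[[[0.0024,-0.0155,0],[0,0,0]],[[0.0095,-0.0294,0],[0,0,0]],[[0.0206,-0.0405,0],[0,0,0]],[[0.0345,-0.0476,0],[0,0,0]],[[0.05,-0.05,0],[0,0,0]],[[0.0655,-0.0476,0],[0,0,0]],[[0.0794,-0.0405,0],[0,0,0]],[[0.0905,-0.0294,0],[0,0,0]],[[0.0976,-0.0155,0],[0,0,0]],[[0.1,0,0],[0,0,0]]]'
python3 -m jog '[[[-0.0024,0.0155,0],[0,0,0]],[[-0.0095,0.0294,0],[0,0,0]],[[-0.0206,0.0405,0],[0,0,0]],[[-0.0345,0.0476,0],[0,0,0]],[[-0.05,0.05,0],[0,0,0]],[[-0.0655,0.0476,0],[0,0,0]],[[-0.0794,0.0405,0],[0,0,0]],[[-0.0905,0.0294,0],[0,0,0]],[[-0.0976,0.0155,0],[0,0,0]],[[-0.1,0,0],[0,0,0]]]'
python3 -m jog '[[[0.0024,-0.0155,0],[0,0,0]],[[0.0095,-0.0294,0],[0,0,0]],[[0.0206,-0.0405,0],[0,0,0]],[[0.0345,-0.0476,0],[0,0,0]],[[0.05,-0.05,0],[0,0,0]],[[0.0655,-0.0476,0],[0,0,0]],[[0.0794,-0.0405,0],[0,0,0]],[[0.0905,-0.0294,0],[0,0,0]],[[0.0976,-0.0155,0],[0,0,0]],[[0.1,0.0005,0],[0,0,0]]]'
python3 -m jog '[[[0,0,0],[0,0,0]],[[0,0,0],[0,0,0]],[[0,0,0],[0,0,0]],[[0,0,0],[0,0,0]],[[0,0,0],[0,0,0]],[[0,0,0],[0,0,0]],[[0,0,0],[0,0,0]],[[0,0,0],[0,0,0]],[[0,0,0],[0,0,0]],[[0,0,0],[0,0,0]]]'
python3 -m jog '[[[0,0,0],[0,0,0]],[[0,0,0],[0,0,0]],[[0,0,0],[0,0,0]],[[0,0,0],[0,0,0]],[[0,0,-0.01],[0,0,0]],[[0,0,-0.03],[0,0,0]],[[0,0,-0.055],[0,0,0]],[[0,0,-0.08],[0,0,0]],[[0,0,-0.105],[0,0,0]],[[0,0,-0.122],[0,0,0]]]' 0.065
python3 crank.py w15.png
python3 - <<'E'
from h import *
s,p,d=cap('scene'); cv2.imwrite('pics/s16.png',cv2.resize(p[130:330,110:480],None,fx=2.1,fy=2.1))
a=np.radians(11.7); X=pts('scene',d).reshape(-1,3)
U=X[:,0]*np.cos(a)+X[:,1]*np.sin(a);V=-X[:,0]*np.sin(a)+X[:,1]*np.cos(a)
m=(X[:,2]>.05)&(X[:,2]<.07)&(U>.44)&(U<.505)&(V>.08)&(V<.28); print(U[m].min(),np.median(U[m]),V[m].min(),V[m].max())
E
```

```text
time_s: 55.12
tcp_pos: [0.4504, -0.3374, 0.0848]
ee_rot: [[-1.0, -0.027, 0.001], [-0.027, 1.0, -0.001], [-0.001, -0.001, -1.0]]
wrist_force: [1.9, -3.1, -0.0]
gripper_width: 0.245
time_s: 55.95
tcp_pos: [0.5506, -0.3336, 0.0847]
ee_rot: [[-1.0, -0.029, -0.004], [-0.029, 1.0, 0.001], [0.004, 0.001, -1.0]]
wrist_force: [-7.4, 2.5, 8.5]
gripper_width: 0.244
time_s: 56.78
tcp_pos: [0.4504, -0.3371, 0.0847]
ee_rot: [[-1.0, -0.027, 0.0], [-0.027, 1.0, -0.001], [0.0, -0.001, -1.0]]
wrist_force: [-0.5, -3.3, 0.2]
gripper_width: 0.246
time_s: 57.62
tcp_pos: [0.4505, -0.3368, 0.0847]
ee_rot: [[-1.0, -0.027, -0.001], [-0.027, 1.0, 0.0], [0.001, 0.0, -1.0]]
wrist_force: [-3.6, 1.0, 5.6]
gripper_width: 0.241
time_s: 58.45
tcp_pos: [0.4515, -0.3368, 0.2102]
ee_rot: [[-1.0, -0.028, 0.004], [-0.028, 1.0, -0.002], [-0.004, -0.002, -1.0]]
wrist_force: [0.6, 0.0, 0.3]
gripper_width: 0.735
t 58.5 tcp [ 0.453  -0.3379  0.2134] yaw -178.35 tilt 0.62 F [ 1.6 -1.1  3.4] w 0.0645 j [-20.  16.  -9.   0. -64.  22.]
crank top 381 [ 0.4494 -0.3371  0.1215] [ 0.439 -0.347  0.117] [ 0.46  -0.326  0.124]
wheel 3610 ((0.4991045892238617, -0.33451589941978455), 0.06461720168590546) [ 0.4352 -0.3988  0.062 ] [ 0.5632 -0.2708  0.0718]
0.47452421026775726 0.48441355324514496 0.11396523124529258 0.24430996927606496
```

View pics/s16.png

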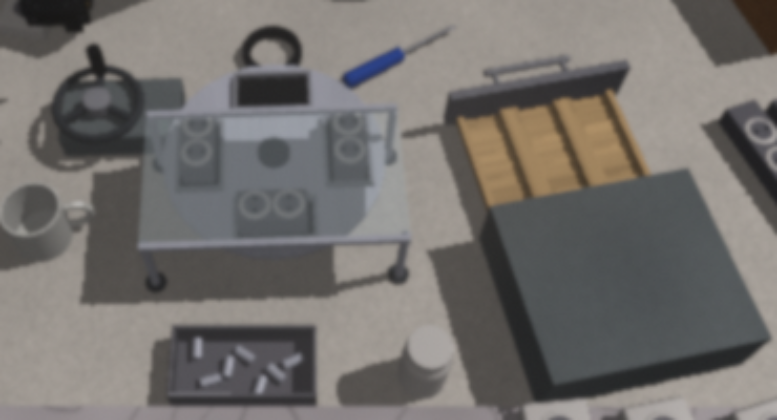

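```bash
python3 -c "
from h import *
go(.4325,.2757,.2,191.7)"
```

```text
shift [0.0028 0.6134 0.0084] turn [-0.06  0.09 -2.02] rows>= 14.7
```

```bash
python3 -m jog '[[[0.000,0.025,0],[0,0,0]],[[0,0.055,0],[0,0,-0.2]],[[0.001,0.09,0],[0,0,-0.4]],[[0.001,0.125,0],[0,0,-0.6]],[[0.001,0.16,0],[0,0,-0.8]],[[0.001,0.195,0],[0,0,-1]],[[0.002,0.23,0],[0,0,-1.2]],[[0.002,0.265,0],[0,0,-1.4]],[[0.002,0.3,0],[0,0,-1.7]],[[0.002,0.335,0],[0,0,-2]]]' 0.028
python3 -c "
from h import *
st();go(.4325,.2757,.15,191.7)"
```

```text
time_s: 59.38
tcp_pos: [0.4384, 0.0002, 0.2061]
ee_rot: [[-0.979, -0.202, -0.001], [-0.202, 0.979, 0.0], [0.001, 0.0, -1.0]]
wrist_force: [0.3, 0.2, -0.5]
gripper_width: 0.327
t 59.38 tcp [4.384e-01 2.000e-04 2.061e-01] yaw -168.35 tilt 0.04 F [ 0.3  0.2 -0.5] w 0.0285 j [ 21.   4. -26.  -0. -60. -10.]
shift [-0.0499  0.271   0.0562] turn [ 0.   -0.01 -0.01] rows>= 6.7
```

```bash
python3 -m jog '[[[-0.006,0.034,0],[0,0,0]],[[-0.012,0.068,0],[0,0,0]],[[-0.019,0.102,0],[0,0,0]],[[-0.025,0.136,0],[0,0,0]],[[-0.031,0.17,0],[0,0,0]],[[-0.037,0.204,0.01],[0,0,0]],[[-0.043,0.235,0.02],[0,0,0]],[[-0.047,0.258,0.035],[0,0,0]],[[-0.05,0.27,0.05],[0,0,0]],[[-0.05,0.27,0.056],[0,0,0]]]'
python3 -m jog '[[[0,0,0],[0,0,0]],[[0,0,0],[0,0,0]],[[0,0,0],[0,0,0]],[[0,0,0],[0,0,0]],[[0,0,0],[0,0,0]],[[0,0,0],[0,0,0]],[[0,0,0],[0,0,0]],[[0,0,0],[0,0,0]],[[0,0,0],[0,0,0]],[[0,0,0],[0,0,0]]]'
python3 - <<'E'
from h import *
s,p,d=cap('wrist','w17.png'); st(); go(.4325,.2757,.047,191.7)
X=pts('wrist',d,s).reshape(-1,3); a=np.radians(11.7)
m=(X[:,2]>.045)&(X[:,2]<.07); X=X[m]
U=X[:,0]*np.cos(a)+X[:,1]*np.sin(a);V=-X[:,0]*np.sin(a)+X[:,1]*np.cos(a)
for u in np.arange(.45,.53,.005):
    k=(U>=u)&(U<u+.005)
    if k.sum()>3: print(round(u,3),k.sum(),np.round(np.median(X[k,2]),3),np.round([V[k].min(),V[k].max()],3))
t=s['tcp_pos']; print('tcp U',t[0]*np.cos(a)+t[1]*np.sin(a))
E
```

```text
time_s: 60.22
tcp_pos: [0.4329, 0.2747, 0.1478]
ee_rot: [[-0.979, -0.203, -0.003], [-0.203, 0.979, -0.002], [0.003, -0.002, -1.0]]
wrist_force: [-0.9, -0.4, -0.5]
gripper_width: 0.322
time_s: 61.05
tcp_pos: [0.4339, 0.2731, 0.1506]
ee_rot: [[-0.98, -0.201, 0.0], [-0.201, 0.98, 0.0], [-0.0, 0.0, -1.0]]
wrist_force: [-0.7, 0.1, -0.4]
gripper_width: 0.321
t 61.1 tcp [0.434  0.2731 0.1506] yaw -168.41 tilt 0.0 F [-0.3  0.5  0.5] w 0.0276 j [ 50.  15. -21.   0. -54. -39.]
shift [0.0009 0.0028 0.1036] turn [ 0.    0.   -0.02] rows>= 2.5
0.47 136 0.059 [0.121 0.243]
0.475 713 0.062 [0.117 0.242]
0.48 570 0.061 [0.117 0.242]
0.485 93 0.06 [0.127 0.235]
0.49 80 0.06 [0.128 0.235]
0.495 86 0.06 [0.127 0.235]
0.5 56 0.06 [0.127 0.235]
0.505 53 0.06 [0.127 0.135]
0.51 672 0.059 [0.053 0.311]
tcp U 0.48031161746401196
```

View pics/w17.png

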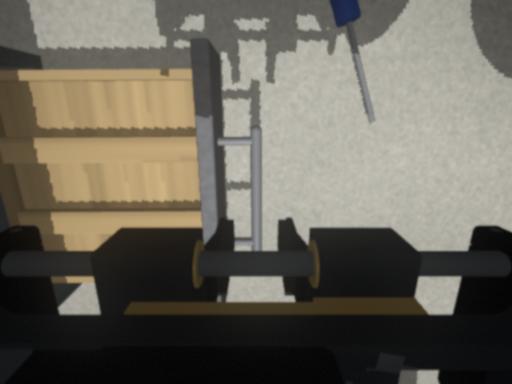

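```bash
python3 -m jog '[[[0.001,0.002,0.015],[0,0,0]],[[0.001,0.002,0.03],[0,0,0]],[[0.001,0.002,0.045],[0,0,0]],[[0.001,0.002,0.06],[0,0,0]],[[0.001,0.002,0.075],[0,0,0]],[[0.001,0.002,0.088],[0,0,0]],[[0.001,0.002,0.098],[0,0,0]],[[0.001,0.002,0.103],[0,0,0]],[[0.001,0.002,0.103],[0,0,0]],[[0.001,0.002,0.103],[0,0,0]]]'
python3 -m jog '[[[0,0,0],[0,0,0]],[[0,0,0],[0,0,0]],[[0,0,0],[0,0,0]],[[0,0,0],[0,0,0]],[[0,0,0],[0,0,0]],[[-0.003,0,0],[0,0,0]],[[-0.006,0,0],[0,0,0]],[[-0.01,0,0],[0,0,0]],[[-0.015,0,0],[0,0,0]],[[-0.02,0,0],[0,0,0]]]' 0.005
python3 -m jog '[[[-0.012,0,0],[0,0,0]],[[-0.026,0,0],[0,0,0]],[[-0.04,0,0],[0,0,0]],[[-0.055,0,0],[0,0,0]],[[-0.07,0,0],[0,0,0]],[[-0.085,0,0],[0,0,0]],[[-0.1,0,0],[0,0,0]],[[-0.115,0,0],[0,0,0]],[[-0.128,0,0],[0,0,0]],[[-0.138,0,0],[0,0,0]]]'
python3 -c "
from h import *
st()"
```

```text
time_s: 61.93
tcp_pos: [0.4328, 0.2751, 0.0477]
ee_rot: [[-0.98, -0.201, 0.0], [-0.201, 0.98, 0.0], [-0.0, -0.0, -1.0]]
wrist_force: [-0.4, 0.1, 0.3]
gripper_width: 0.324
time_s: 62.77
tcp_pos: [0.4529, 0.2794, 0.0481]
ee_rot: [[-0.98, -0.201, 0.001], [-0.201, 0.98, 0.001], [-0.001, 0.001, -1.0]]
wrist_force: [-0.6, 0.7, 6.3]
gripper_width: 0.114
time_s: 63.6
tcp_pos: [0.5892, 0.3082, 0.0482]
ee_rot: [[-0.98, -0.201, 0.002], [-0.201, 0.98, 0.002], [-0.003, 0.002, -1.0]]
wrist_force: [-2.8, 3.0, 5.2]
gripper_width: 0.114
t 63.6 tcp [0.5892 0.3082 0.0482] yaw -168.4 tilt 0.19 F [-2.8  3.   5.2] w 0.0099 j [ 42.  35.  -5.  -0. -50. -30.]
```

```bash
python3 -m jog '[[[-0.002,0,0],[0,0,0]],[[-0.004,0,0],[0,0,0]],[[-0.006,0,0],[0,0,0]],[[-0.008,0,0],[0,0,0]],[[-0.010,0,0],[0,0,0]],[[-0.012,0,0],[0,0,0]],[[-0.014,0,0],[0,0,0]],[[-0.016,0,0],[0,0,0]],[[-0.018,0,0],[0,0,0]],[[-0.018,0,0],[0,0,0]]]'
python3 -c "
from h import *
st()"
```

```text
time_s: 64.43
tcp_pos: [0.6035, 0.3112, 0.0482]
ee_rot: [[-0.98, -0.201, -0.002], [-0.201, 0.98, 0.001], [0.002, 0.001, -1.0]]
wrist_force: [-6.8, 4.7, 8.4]
gripper_width: 0.113
t 64.43 tcp [0.6035 0.3112 0.0482] yaw -168.4 tilt 0.13 F [-6.8  4.7  8.4] w 0.0098 j [ 41.  36.  -3.  -0. -51. -29.]
```

```bash
python3 -m jog '[[[0.001,0,0],[0,0,0]],[[0.002,0,0],[0,0,0]],[[0.002,0,0],[0,0,0]],[[0.002,0,0],[0,0,0]],[[0.002,0,0],[0,0,0]],[[0.002,0,0],[0,0,0]],[[0.002,0,0],[0,0,0]],[[0.002,0,0],[0,0,0]],[[0.002,0,0],[0,0,0]],[[0.002,0,0],[0,0,0]]]' 0.028
python3 -m jog '[[[0,0,-0.015],[0,0,0]],[[0,0,-0.035],[0,0,0]],[[0,0,-0.06],[0,0,0]],[[0,0,-0.09],[0,0,0]],[[0,0,-0.12],[0,0,0]],[[0,0,-0.15],[0,0,0]],[[0.01,0,-0.17],[0,0,0]],[[0.03,0,-0.18],[0,0,0]],[[0.05,0,-0.18],[0,0,0]],[[0.06,0,-0.18],[0,0,0]]]'
python3 - <<'E'
from h import *
st()
s,p,d=cap('scene'); cv2.imwrite('pics/s18.png',cv2.resize(p[130:330,110:480],None,fx=2.1,fy=2.1))
s2,p2,d2=cap('top'); cv2.imwrite('pics/t18.png',cv2.resize(p2[60:260,60:420],None,fx=2.2,fy=2.2))
for c,dd in (('scene',d),('top',d2)):
    a=np.radians(11.7); X=pts(c,dd).reshape(-1,3); U=X[:,0]*np.cos(a)+X[:,1]*np.sin(a);V=-X[:,0]*np.sin(a)+X[:,1]*np.cos(a)
    m=(X[:,2]>.052)&(X[:,2]<.068)&(U>.6)&(U<.668)&(V>.14)&(V<.22); print(c,'bar U',np.median(U[m]),m.sum())
E
```

```text
time_s: 65.27
tcp_pos: [0.6031, 0.3098, 0.0475]
ee_rot: [[-0.98, -0.201, 0.0], [-0.201, 0.98, -0.0], [-0.0, -0.0, -1.0]]
wrist_force: [0.6, 0.5, -0.2]
gripper_width: 0.321
time_s: 66.1
tcp_pos: [0.5428, 0.2975, 0.2291]
ee_rot: [[-0.98, -0.201, 0.001], [-0.201, 0.98, 0.002], [-0.001, 0.001, -1.0]]
wrist_force: [0.3, -0.2, -0.8]
gripper_width: 0.319
t 66.1 tcp [0.5428 0.2975 0.2291] yaw -168.41 tilt 0.12 F [ 0.3 -0.2 -0.8] w 0.0278 j [ 44.  21.   0.  -0. -69. -32.]
scene bar U 0.6576608812525065 109
top bar U 0.6511736500750334 60
```

View pics/s18.png

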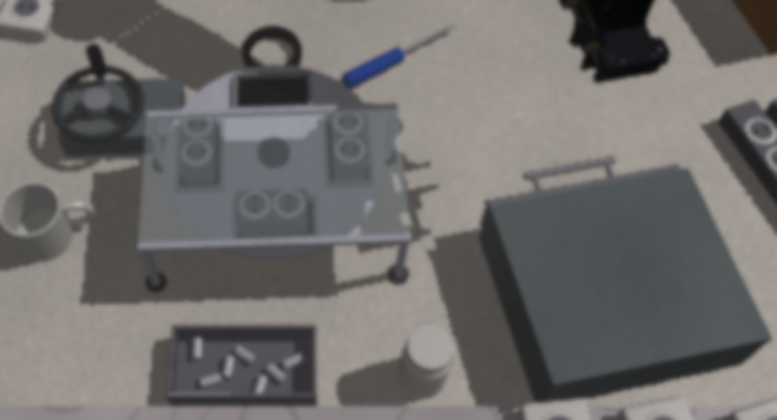

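View pics/t18.png

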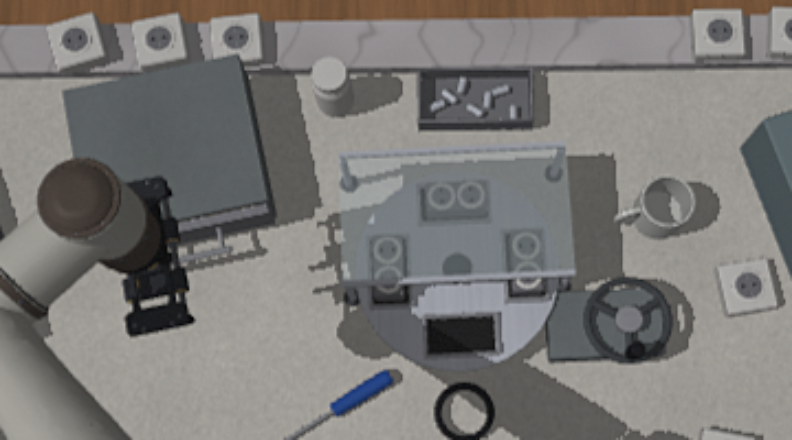

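Drawer shut flush with the cabinet, three sockets at left (388,265), back (455,195) and right (525,260), front nest (463,335) empty, bystanders in place, and the arm is clear.

```bash
python3 -c "
from h import *
r.finish_job(); st()"
```

```text
the job is handed in; nothing more can be done
the job is handed in; nothing more can be done
```

The job is done and handed in, at about 66 s of the 210 s allowed. I can't see the verdict.

I pulled the drawer out to its stop and found three sockets in it. I placed each one flat in the front nest and wound the crank two full turns clockwise after each. Then I pushed the drawer shut.

Last checks:
- **Sockets:** the final pictures show them at the left, back and right stations, with an empty nest at the front. I measured each one's height and position in the front nest before winding: flat, and 1–2 mm from the station point. After that I checked them under the guard only by eye.
- **Handwheel:** the crank was back within about 1 mm of its starting point, so the disc is on a station.
- **Drawer:** the gripper's measured travel matches the full 174 mm. The two cameras put the handle 3–4 mm either side of that, which is within the 10 mm limit.
- **Bystanders:** tape, screwdriver, outlet and mug look unmoved, and the gripper was clear of everything.

The third socket shifted about 4 mm and turned slightly in the drawer while I was winding. I measured it again before picking it up. I saw no sign of the grip slackening.

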